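# Lock the indexing turntable with its pin

## Robot

A 6-joint arm with a two-finger parallel gripper is mounted at the origin on the work surface. World frame = base frame: x ahead of the robot, y to its left, z up, the work surface at z = 0. Lengths are in m, angles in degrees, forces in N, time in s.
With the tool pointing down it reaches from about 0.375 to 0.9 m from the base axis. Payload 3.1 kg.
Tool frame: the origin (TCP) lies midway between the tips of the shut fingers; the grasp point (between the pads) lies bot.hold_point_z behind it (bot.hold_point_z is the distance from the TCP to the grasp point, in m); z points along the fingers, y is the direction in which the jaws open and shut (so a half turn about z gives the same grasp; the last joint's range is limited). The gripper opens to 87 mm and grips with 3 to 60 N. Pads are 19 mm wide; open, the fingers measure 117 mm over their backs; the gripper's body (75 mm by 190 mm) begins 51 mm behind the grasp point.
Start: joints at [-83.509, 30.224, 82.088, -0, 67.689, -10.227], TCP at [0.18, -0.599, 0.186] pointing down, gripper open.
Joint ranges: [-176.69, 176.69], [-43.24, 126.21], [12.49, 139.97], [-82, 262], [0, 151.66], [-163.58, 163.58]. Speed limits (degrees/s): [159.86, 159.86, 180, 180, 180, 180].

## Interface

Orientations are given as a 3x3 rotation matrix whose columns are the frame's x, y, z axes.
In Python, from rig import bot, vision, order gives the robot as it stands. The module is installed in compiled form; this text tells all that it offers.
- The arm moves only by the tool move_arm, never from a script. Its argument "moves" is a list of rows, each an object of numbers: "hand": the finger opening in mm, from 0 to 87; "x", "y", "z": the shift along the tool's x, y, z in units of 25 mm (1.0 is 25 mm); "wx", "wy", "wz": the turn, a rotation vector about the tool's x, y, z in degrees. In form: [{"hand": .., "x": .., "y": .., "z": .., "wx": .., "wy": .., "wz": ..}, ...]. A call has 1 to 20 rows; each row shifts and turns the commanded pose from where the row before left it, along the tool's axes as they then stand; what a row does not reach is not made up. A row lasts 1/10 s, in which the tool goes at most 50 mm and 8.59 degrees, less where a joint would pass 70% of its speed; a pose out of reach is approached as far as the arm can. A call is refused whole if a number of a shift passes 1 or a number of a turn 8.59, either way. A call with a gripper value outside its range is refused whole. The fingers move at their own pace and stop on an object; the grip force is fixed at half the most. Time passes only in rows, so rows that do not move let the fingers close. It gives the time, the measured TCP pose, the force and the opening at its end, in the units of the state.
- bot.read_state(): the state, without advancing time (a new reading comes with each control period).
- vision.capture(name): name is "scene" or "top" or "wrist"; returns a dict with "image" (420x560x3 uint8, red, green, blue), "z_map" (420x560 float32, m along the optical axis (not along the pixel's ray), 0 where there is no reading), "fx", "fy", "cx", "cy" (pixels), "pose" (4x4, takes a point from camera to world coordinates); the wrist camera has in their place "hand_eye" (4x4, takes a point from camera to tool coordinates, whose origin is the TCP and whose axes are the flange's). Camera axes: x right, y down, z forward; pixel columns grow to the right and rows downward; lengths in m; the calibration is good to about 2 mm. A picture is of the moment at which its call begins: read the wrist's pose just before it.
- order.hand_in(): hands the job in, once; it reports no verdict.
The state is a dict: "time_s": time; "joint_positions": joint angles; "qvel": joint speeds; "tau": joint torques, N m; "position": TCP position; "tcp_rot": TCP orientation; "force": force on the tool from outside, world axes, zero at the start; "moment": the same for the moment, N m; "opening": opening from 0.0 (shut) to 1.0 (fully open).
Only numpy, scipy, OpenCV 4.12 (cv2) and the standard library are available. Lean on these libraries where they do the work, as an engineer would, in place of code of your own. Each camera call takes 0.05 s, during which the arm holds its last target.

## Task

Lock the turntable so that the lamp foot clamped on it can be bored: take the index pin out of the tool block, put it through the bushed hole near the rim of the plywood top, turn the top until the pin finds one of the holes hidden in the base beneath, and push it fully home so that its collar sits on the top. Any of the base holes will do. Let go of the pin, and leave the other things on the bench where they are.

Things in the scene. Friction and masses are not known exactly. Their poses are not given: they have to be found in the camera images.
- index_hole (a point): Centre of the mouth of the steel-bushed hole (14 mm across, right through) near the rim of the turntable's round white-faced plywood top, level with its upper face, 70 mm above the bench. z is up; x points radially outwards from the turntable's axis, which is 130 mm away. The top is 310 mm across and 22 mm thick.
- turntable_axis (a point): Point on the turntable's fixed upright axis, level with the plywood's upper face. The top turns about it without end stops, a little stiff (about 2.5 N at the hole), and stays where left. Fixed on it: a round wooden lamp foot 140 mm across and 28 mm high, and a black hand nut 52 mm across whose stud ends 59 mm above the plywood. The cast base is bolted down.
- ring_level (a point): Point on the axis 24 mm below the plywood's face, level with a flat iron ring fixed in the base, hidden by the top. In the ring 12 holes (14 mm across, over 26 mm deep), 30 degrees apart on the same 130 mm circle; where they lie can only be felt. The bushed hole starts between two. There the pin stops on the ring and slides along it as the top turns; over a ring hole it drops.
- pin_grip (a point): Centre of the dark wooden handle of the index pin; z points along the pin from tip to handle. All round: handle 22 mm across and 60 mm long, below it a steel collar 28 mm across and 6 mm thick, below that the shank. About 0.14 kg. Fully home in the turntable, this point is 36 mm above the plywood's face; resting on the ring between holes, 58 mm above it.
- pin_tip (a point): Tip of the index pin's steel shank, 82 mm below the centre of the handle. The shank is 12 mm across and 46 mm long up to the underside of the collar, its last 3 mm bevelled. The pin starts upright in the tool block, its collar resting on the block, and comes out straight up.
- tool_block_top (a point): Centre of the upper face of a fixed wooden block 150 mm long (its x axis), 60 mm wide and 55 mm high, with two holes 70 mm apart along its length. One holds the index pin, the other the T-handled key; it stands left or right of the turntable.
- t_key: Bystander: dark steel key with a black cross handle 80 mm wide, standing in the tool block; its top is 55 mm above the block. Origin at its foot inside the block.
- screw_tray: Bystander: fixed grey tray of brass screws, 150 x 100 x 35 mm, on the other side of the turntable from the tool block; origin at the centre of its underside.
- glue_bottle: Bystander: white bottle 56 mm across and 150 mm high; origin at the centre of its underside.
- hammer: Bystander: hammer lying on the bench along its x axis, about 0.26 m long, handle towards -x; origin on the bench underneath it.
- pine_offcut: Bystander: pine board 55 x 240 x 30 mm lying beyond the turntable, long along its y axis; origin at the centre of its underside.

How it is judged (in metres and radians):
On the way:
1. the index pin stands in the bushed hole of the top, at least 10 mm deep (horizontal distance between pin_grip and index_hole below 0.012 m and z of pin_grip in the frame of index_hole below 0.072 m and angle between pin_grip's own z axis and vertical below 0.2 rad), for 0.1 s.
At the end, for the whole second after the job is handed in: The index pin stands upright (within 0.08 rad) in the bushed hole, its collar on the plywood (within 3 mm of fully home, its centre within 6 mm of the hole's), at rest and released. It can be that deep only when its shank is in a hole of the base (z of pin_grip in the frame of index_hole below 0.039 m and horizontal distance between pin_grip and index_hole below 0.006 m and angle between pin_grip's own z axis and vertical below 0.08 rad and linear speed of index_pin below 0.01 m/s); the robot touches nothing.
It fails at once if a bystander (key, glue bottle, hammer, offcut) is moved by more than 30 mm (distance of any of t_key, glue_bottle, hammer, pine_offcut from where it was at the start of the episode above 0.03 m).
It also fails if it takes over 58 s, if anything falls off the work surface, if the arm or the gripper's body presses on something with over 40 N, if the wrist force passes 120 N, or if a joint passes its speed limit or range.

## Working session

There is one attempt and no reset: what is moved stays moved. The work goes in short steps, Python scripts to look and compute and a tool call to move; the robot and the scene stay as the last step left them, time stands still between calls to the robot, and variables do not carry over. Pictures are saved under pics/ and viewed, and the job is handed in when it is done.

Besides the shell and the picture viewer there is one more tool, called after ">>>" by a JSON object that holds its "fn" and its "kwargs", one argument or row to a line. move_arm: Moves the arm, as the interface text tells. Its arguments: {"type":"object","properties":{"moves":{"type":"array"}},"required":["moves"]}

```bash
mkdir -p pics
cat > h.py <<'E'
import numpy as np, cv2
from rig import bot, vision, order
def save(c,name,crop=None,s=1):
    im=c["image"][:,:,::-1]
    if crop: im=im[crop[1]:crop[3],crop[0]:crop[2]]
    im=cv2.resize(im,None,fx=s,fy=s,interpolation=cv2.INTER_CUBIC)
    cv2.imwrite("pics/"+name+".png",im)
def P(c,u,v,z=None,T=None):
    T=c.get("pose") if T is None else T
    d=np.array([(u-c["cx"])/c["fx"],(v-c["cy"])/c["fy"],1])
    if z is None: return T[:3,:3]@(d*c["z_map"][int(v),int(u)])+T[:3,3]
    r=T[:3,:3]@d; return T[:3,3]+r*(z-T[2,3])/r[2]
E
python3 - <<'E'
from h import *
import pickle
for n in("scene","top"):
    c=vision.capture(n); pickle.dump(c,open(n+".pkl","wb")); save(c,n+"0",s=1.4); print(c["pose"].round(3),c["fx"])
s=bot.read_state(); print(s, bot.hold_point_z)
E
```

```text
[[-0.808  0.328 -0.49   1.191]
 [ 0.589  0.438 -0.679  0.778]
 [-0.008 -0.837 -0.547  0.743]
 [ 0.     0.     0.     1.   ]] 439.1636350152798
[[-0.082 -0.972  0.221  0.363]
 [-0.997  0.079 -0.021 -0.01 ]
 [ 0.003 -0.222 -0.975  1.203]
 [ 0.     0.     0.     1.   ]] 498.4320175827918
{'time_s': 0.1, 'joint_positions': array([-8.35064288e+01,  3.02750872e+01,  8.21478500e+01, -1.35996991e-03,
        6.76910156e+01, -1.02270626e+01]), 'qvel': array([-0.01165098, -0.08411769, -0.07434715,  0.01412574, -0.02408842,
       -0.02258778]), 'tau': array([-6.84959673e-05, -4.40984023e+01, -1.77151233e+01,  6.33804803e-02,
        5.33924368e-02, -5.84303302e-05]), 'position': array([ 0.17975548, -0.59783119,  0.18556068]), 'tcp_rot': array([[ 9.57716389e-01,  2.87713847e-01, -2.46740944e-04],
       [ 2.87713762e-01, -9.57714413e-01,  1.97360734e-03],
       [ 3.31526802e-04, -1.96114686e-03, -9.99998022e-01]]), 'force': array([-0.22399408,  0.69597731, -0.41309998]), 'moment': array([-0.03355938, -0.02666201, -0.00754022]), 'opening': 0.9982704721538351} 0.0187
```

View pics/scene0.png

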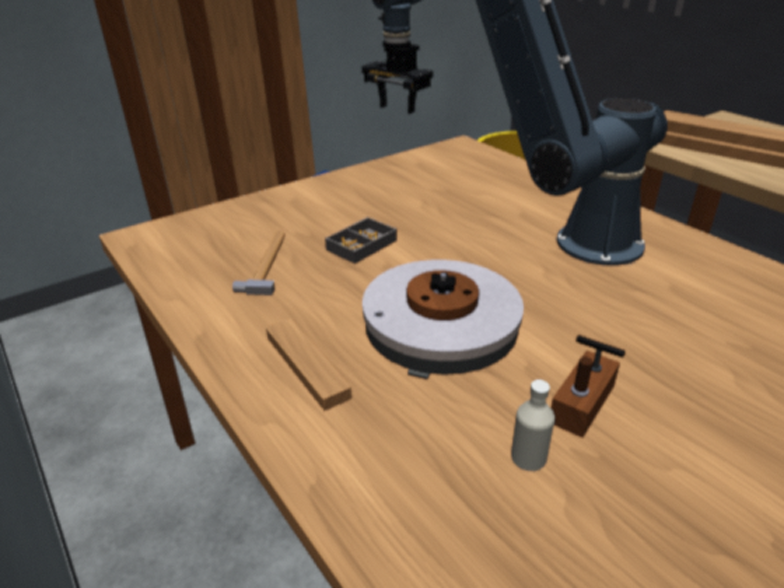

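View pics/top0.png

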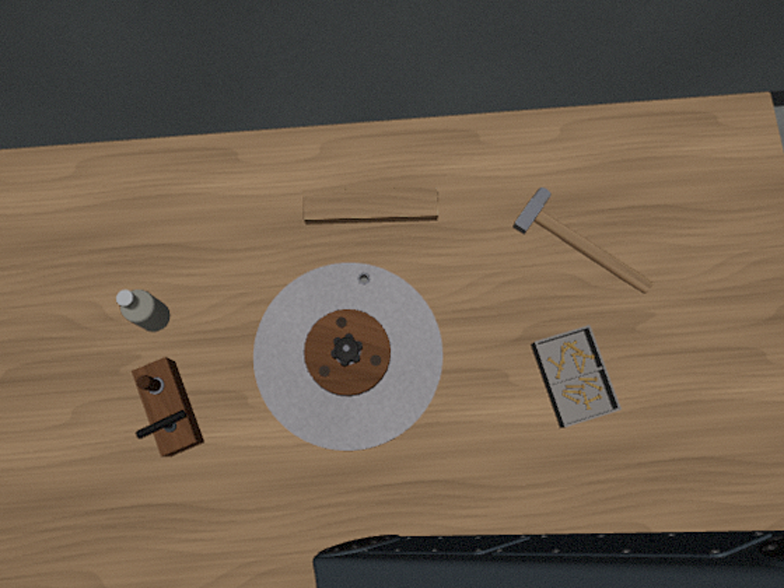

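The top view shows the bushed hole near (364,278), the disc centred near (348,356), and the block at the left with the pin top at (150,382) and the key at (162,425). The bottle is at (145,310), close to the pin. I'll enlarge these.

Run:
```python
from h import *
import pickle
c=pickle.load(open("top.pkl","rb"))
save(c,"blk",(75,190,165,340),4)
save(c,"hole",(230,180,290,220),8)
# disc segmentation
im=c["image"].astype(int)
m=((im.min(2)>110)&(im.max(2)-im.min(2)<35)).astype(np.uint8)
n,l,st,ce=cv2.connectedComponentsWithStats(m)
i=1+np.argmax(st[1:,4]); mm=(l==i).astype(np.uint8)
cn=max(cv2.findContours(mm,0,1)[0],key=len)[:,0]
w=np.array([P(c,u,v,0.07) for u,v in cn])[:,:2]
A=np.c_[2*w,np.ones(len(w))];x=np.linalg.lstsq(A,(w**2).sum(1),rcond=None)[0]
print(x[:2],np.sqrt(x[2]+x[0]**2+x[1]**2))
print(P(c,348/1.4,300/1.4))
```

```text
[0.53598047 0.03626755] 0.1541468975285924
[0.62491075 0.02917509 0.06990188]
```

View pics/blk.png

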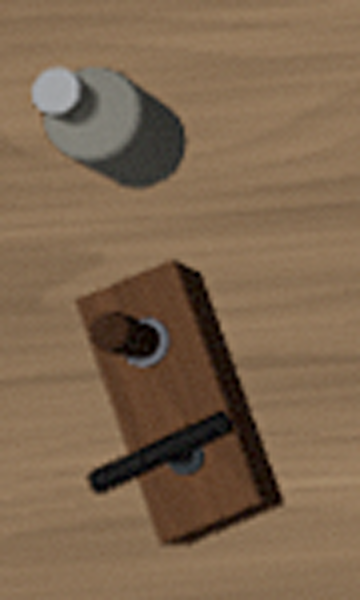

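View pics/hole.png

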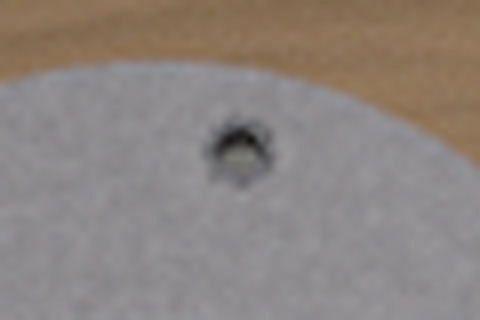

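Run:
```python
from h import *
import pickle
c=pickle.load(open("top.pkl","rb"))
f=lambda u,v,z:print(P(c,u/4+75,v/4+190,z).round(4))
f(147,342,.061);f(114,330,.121)
for a in((78,300),(178,262),(272,500),(165,545)): f(*a,.055)
f(187,458,.055); f(97,483,.108);f(225,423,.108)
print("bottle");f(57,92,.15)
h=P(c,260,199.1,.07);print(h)
a=np.array([.536,.0363]);d=h[:2]-a;print(np.hypot(*d),np.degrees(np.arctan2(d[1],d[0])))
for n in("offcut",): print(P(c,303/1.4,218/1.4,.03),P(c,437/1.4,215/1.4,.03))
print(P(c,248.5,249.5,.129),P(c,247.5,250,.129))
```

```text
[0.5093 0.3508 0.061 ]
[0.5096 0.3496 0.121 ]
[0.5376 0.3921 0.055 ]
[0.555  0.3344 0.055 ]
[0.4152 0.2833 0.055 ]
[0.3953 0.3437 0.055 ]
[0.4425 0.3307 0.055 ]
[0.4295 0.3635 0.108 ]
[0.4559 0.2942 0.108 ]
bottle
[0.6373 0.37   0.15  ]
[ 6.59175672e-01 -1.07400362e-04  7.00000000e-02]
0.12844354793953044 -16.4662555633156
[0.78914295 0.09955937 0.03      ] [ 0.77554009 -0.13751228  0.03      ]
[0.53292915 0.03277362 0.129     ] [0.5320117 0.0350162 0.129    ]
```

```bash
cat >> h.py <<'E'
def rel(t,s=None):
    s=s or bot.read_state()
    d=s["tcp_rot"].T@(np.array(t)-s["position"])/.025
    return d.round(3)
E
python3 - <<'E'
from h import *
s=bot.read_state();R=s["tcp_rot"]
A=[.45,-.22,.25];B=[.5093,.350,.19]
print(rel(A),(R.T@(np.array(B)-A)/.025).round(3))
E
```

```text
[ 14.702 -11.369  -2.55 ] [  8.831 -21.149   2.444]
```

>>> {"fn": "move_arm", "kwargs": {
  "moves": [
    {"hand": 87, "x": 0.98, "y": -0.76, "z": -0.17},
    {"hand": 87, "x": 0.98, "y": -0.76, "z": -0.17},
    {"hand": 87, "x": 0.98, "y": -0.76, "z": -0.17},
    {"hand": 87, "x": 0.98, "y": -0.76, "z": -0.17},
    {"hand": 87, "x": 0.98, "y": -0.76, "z": -0.17},
    {"hand": 87, "x": 0.98, "y": -0.76, "z": -0.17},
    {"hand": 87, "x": 0.98, "y": -0.76, "z": -0.17},
    {"hand": 87, "x": 0.98, "y": -0.76, "z": -0.17},
    {"hand": 87, "x": 0.98, "y": -0.76, "z": -0.17},
    {"hand": 87, "x": 0.98, "y": -0.76, "z": -0.17},
    {"hand": 87, "x": 0.98, "y": -0.76, "z": -0.17},
    {"hand": 87, "x": 0.98, "y": -0.76, "z": -0.17},
    {"hand": 87, "x": 0.98, "y": -0.76, "z": -0.17},
    {"hand": 87, "x": 0.98, "y": -0.76, "z": -0.17},
    {"hand": 87, "x": 0.98, "y": -0.76, "z": -0.17}
  ]
}}

```text
schema error: expected keys hand, x, y, z, wx, wy, wz
```

>>> {"fn": "move_arm", "kwargs": {
  "moves": [
    {"hand": 60, "x": 0.45, "y": -0.96, "z": 0},
    {"hand": 60, "x": 0.45, "y": -0.96, "z": 0},
    {"hand": 60, "x": 0.45, "y": -0.96, "z": 0},
    {"hand": 60, "x": 0.45, "y": -0.96, "z": 0},
    {"hand": 60, "x": 0.45, "y": -0.96, "z": 0},
    {"hand": 60, "x": 0.45, "y": -0.96, "z": 0},
    {"hand": 60, "x": 0.45, "y": -0.96, "z": 0},
    {"hand": 60, "x": 0.45, "y": -0.96, "z": 0},
    {"hand": 60, "x": 0.45, "y": -0.96, "z": 0},
    {"hand": 60, "x": 0.45, "y": -0.96, "z": 0},
    {"hand": 60, "x": 0.45, "y": -0.96, "z": 0},
    {"hand": 60, "x": 0.45, "y": -0.96, "z": 0},
    {"hand": 60, "x": 0.45, "y": -0.96, "z": 0},
    {"hand": 60, "x": 0.45, "y": -0.96, "z": 0},
    {"hand": 60, "x": 0.45, "y": -0.96, "z": 0},
    {"hand": 60, "x": 0.45, "y": -0.96, "z": 0},
    {"hand": 60, "x": 0.45, "y": -0.96, "z": 0},
    {"hand": 60},
    {"hand": 60}
  ]
}}

```text
schema error: expected keys hand, x, y, z, wx, wy, wz
```

Run:
```python
from h import *
s=bot.read_state();c=vision.capture("wrist");save(c,"w1",s=1.2)
print(s["position"],s["tcp_rot"].round(4),s["joint_positions"],s["time_s"],s["force"],s["opening"])
print(c["hand_eye"].round(3),c["fx"]); print(rel([.5093,.350,.19],s))
T=np.eye(4);T[:3,:3]=s["tcp_rot"];T[:3,3]=s["position"];np.save("Tw1",T@c["hand_eye"])
import pickle;pickle.dump(c,open("w1.pkl","wb"))
```

```text
[ 0.17975548 -0.59783119  0.18556068] [[ 9.577e-01  2.877e-01 -2.000e-04]
 [ 2.877e-01 -9.577e-01  2.000e-03]
 [ 3.000e-04 -2.000e-03 -1.000e+00]] [-8.35064288e+01  3.02750872e+01  8.21478500e+01 -1.35996991e-03
  6.76910156e+01 -1.02270626e+01] 0.1 [-0.22399408  0.69597731 -0.41309998] 0.9982704721538351
[[ 0.001 -0.959 -0.285  0.079]
 [ 1.     0.     0.001  0.   ]
 [-0.001 -0.285  0.959 -0.198]
 [ 0.     0.     0.     1.   ]] 344.3874630352698
[ 23.533 -32.518  -0.106]
```

View pics/w1.png

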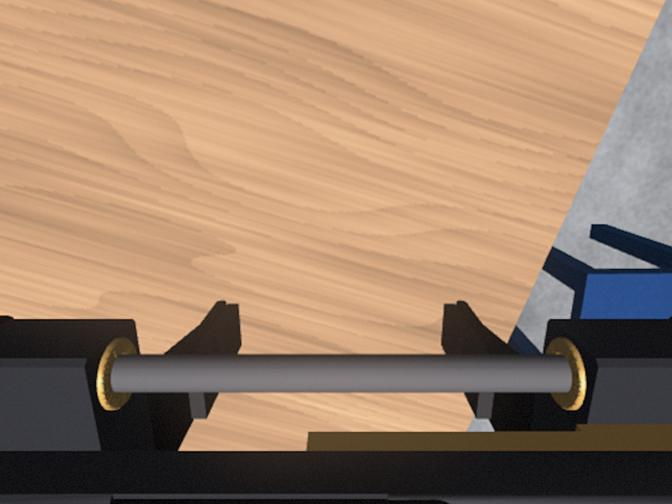

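The moves were refused because every key is required, so nothing has moved. The wrist view shows the open fingers at (220,320) and (460,320) over bare bench.

>>> {"fn": "move_arm", "kwargs": {
  "moves": [
    {"hand": 87, "x": 0.98, "y": -0.76, "z": -0.17, "wx": 0, "wy": 0, "wz": 0},
    {"hand": 87, "x": 0.98, "y": -0.76, "z": -0.17, "wx": 0, "wy": 0, "wz": 0},
    {"hand": 87, "x": 0.98, "y": -0.76, "z": -0.17, "wx": 0, "wy": 0, "wz": 0},
    {"hand": 87, "x": 0.98, "y": -0.76, "z": -0.17, "wx": 0, "wy": 0, "wz": 0},
    {"hand": 87, "x": 0.98, "y": -0.76, "z": -0.17, "wx": 0, "wy": 0, "wz": 0},
    {"hand": 87, "x": 0.98, "y": -0.76, "z": -0.17, "wx": 0, "wy": 0, "wz": 0},
    {"hand": 87, "x": 0.98, "y": -0.76, "z": -0.17, "wx": 0, "wy": 0, "wz": 0},
    {"hand": 87, "x": 0.98, "y": -0.76, "z": -0.17, "wx": 0, "wy": 0, "wz": 0},
    {"hand": 87, "x": 0.98, "y": -0.76, "z": -0.17, "wx": 0, "wy": 0, "wz": 0},
    {"hand": 87, "x": 0.98, "y": -0.76, "z": -0.17, "wx": 0, "wy": 0, "wz": 0},
    {"hand": 87, "x": 0.98, "y": -0.76, "z": -0.17, "wx": 0, "wy": 0, "wz": 0},
    {"hand": 87, "x": 0.98, "y": -0.76, "z": -0.17, "wx": 0, "wy": 0, "wz": 0},
    {"hand": 87, "x": 0.98, "y": -0.76, "z": -0.17, "wx": 0, "wy": 0, "wz": 0},
    {"hand": 87, "x": 0.98, "y": -0.76, "z": -0.17, "wx": 0, "wy": 0, "wz": 0},
    {"hand": 87, "x": 0.98, "y": -0.76, "z": -0.17, "wx": 0, "wy": 0, "wz": 0}
  ]
}}

```text
time_s: 1.65
position: [0.4502, -0.2186, 0.2502]
tcp_rot: [[0.958, 0.288, -0.0], [0.288, -0.958, 0.0], [-0.0, -0.0, -1.0]]
force: [0.1, -0.3, 0.0]
opening: 0.998
```

>>> {"fn": "move_arm", "kwargs": {
  "moves": [
    {"hand": 60, "x": 0.45, "y": -0.96, "z": 0, "wx": 0, "wy": 0, "wz": 0},
    {"hand": 60, "x": 0.45, "y": -0.96, "z": 0, "wx": 0, "wy": 0, "wz": 0},
    {"hand": 60, "x": 0.45, "y": -0.96, "z": 0, "wx": 0, "wy": 0, "wz": 0},
    {"hand": 60, "x": 0.45, "y": -0.96, "z": 0, "wx": 0, "wy": 0, "wz": 0},
    {"hand": 60, "x": 0.45, "y": -0.96, "z": 0, "wx": 0, "wy": 0, "wz": 0},
    {"hand": 60, "x": 0.45, "y": -0.96, "z": 0, "wx": 0, "wy": 0, "wz": 0},
    {"hand": 60, "x": 0.45, "y": -0.96, "z": 0, "wx": 0, "wy": 0, "wz": 0},
    {"hand": 60, "x": 0.45, "y": -0.96, "z": 0, "wx": 0, "wy": 0, "wz": 0},
    {"hand": 60, "x": 0.45, "y": -0.96, "z": 0, "wx": 0, "wy": 0, "wz": 0},
    {"hand": 60, "x": 0.45, "y": -0.96, "z": 0, "wx": 0, "wy": 0, "wz": 0},
    {"hand": 60, "x": 0.45, "y": -0.96, "z": 0, "wx": 0, "wy": 0, "wz": 0},
    {"hand": 60, "x": 0.45, "y": -0.96, "z": 0, "wx": 0, "wy": 0, "wz": 0},
    {"hand": 60, "x": 0.45, "y": -0.96, "z": 0, "wx": 0, "wy": 0, "wz": 0},
    {"hand": 60, "x": 0.45, "y": -0.96, "z": 0, "wx": 0, "wy": 0, "wz": 0},
    {"hand": 60, "x": 0.45, "y": -0.96, "z": 0, "wx": 0, "wy": 0, "wz": 0},
    {"hand": 60, "x": 0.45, "y": -0.96, "z": 0, "wx": 0, "wy": 0, "wz": 0},
    {"hand": 60, "x": 0.45, "y": -0.96, "z": 0, "wx": 0, "wy": 0, "wz": 0},
    {"hand": 60, "x": 0, "y": 0, "z": 0, "wx": 0, "wy": 0, "wz": 0}
  ]
}}

```text
time_s: 3.45
position: [0.5156, 0.2286, 0.2499]
tcp_rot: [[0.957, 0.291, 0.0], [0.291, -0.957, 0.001], [0.0, -0.001, -1.0]]
force: [-0.4, -0.2, 0.4]
opening: 0.69
```

```bash
cat >> h.py <<'E'
def wr(name,s_=1.2):
    import pickle
    s=bot.read_state();c=vision.capture("wrist");save(c,name,s=s_)
    T=np.eye(4);T[:3,:3]=s["tcp_rot"];T[:3,3]=s["position"];c["pose"]=T@c["hand_eye"]
    pickle.dump(c,open(name+".pkl","wb"));return s,c
E
python3 - <<'E'
from h import *
s,c=wr("w1")
print(s["position"],s["tcp_rot"].round(4),s["joint_positions"].round(1),s["time_s"],s["force"],s["opening"])
print(rel([.5093,.350,.19],s))
E
```

```text
[0.51564055 0.22861222 0.24988438] [[ 9.568e-01  2.909e-01  1.000e-04]
 [ 2.909e-01 -9.568e-01  1.200e-03]
 [ 5.000e-04 -1.100e-03 -1.000e+00]] [12.5 21.5 86.5  0.1 71.9 85.6] 3.45 [-0.4200116  -0.17113217  0.3598069 ] 0.689780976508502
[ 1.168 -4.717  2.401]
```

View pics/w1.png

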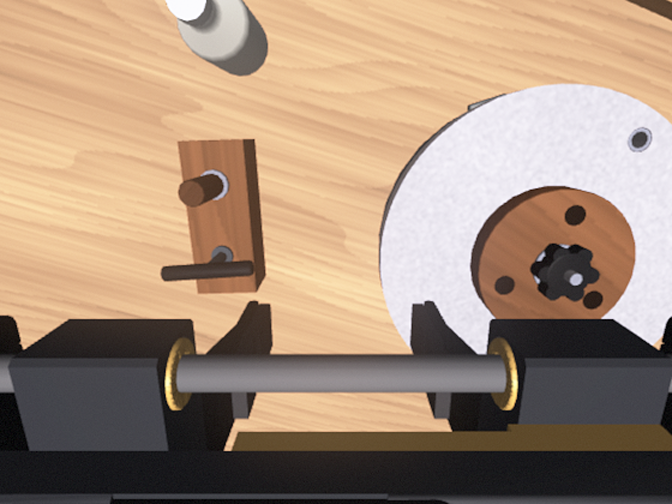

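The wrist view shows the pin's collar at (214,187), its handle top at (191,191), the bushed hole at (640,139) and the nut's stud at (575,280). I'll check these against the top-camera values.

Run:
```python
from h import *
import pickle
c=pickle.load(open("w1.pkl","rb"))
save(c,"w1p",(135,105,225,250),4); save(c,"w1h",(505,95,560,140),8)
f=lambda u,v,z:print(P(c,u/1.2,v/1.2,z).round(4))
f(214,187,.061);f(191,191,.121);f(640,139,.07);f(575,280,.129)
```

```text
[0.5123 0.3506 0.061 ]
[0.5162 0.3519 0.121 ]
[ 0.6645 -0.0014  0.07  ]
[0.5381 0.0348 0.129 ]
```

View pics/w1p.png

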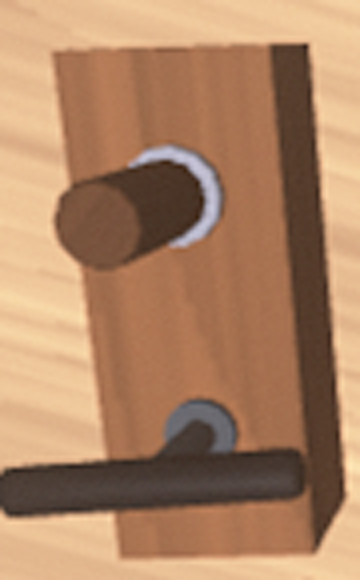

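View pics/w1h.png

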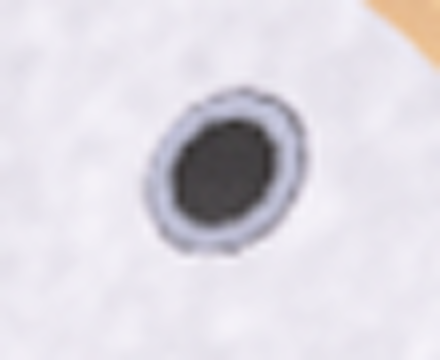

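Run:
```python
from h import *
import pickle
c=pickle.load(open("w1.pkl","rb"))
f=lambda u,v,z:print(P(c,u,v,z).round(4))
f(159.25,161,.121);f(135+178/4,105+196/4,.061);f(533.1,116.25,.07)
print(P(c,533,130),P(c,190,150))
print(rel([.512,.3505,.19]))
```

```text
[0.5145 0.3515 0.121 ]
[0.5147 0.3498 0.061 ]
[ 0.6641 -0.0013  0.07  ]
[ 0.65133398 -0.00790963  0.07032905] [0.52117978 0.34109902 0.05423996]
[ 1.313 -4.766  2.387]
```

>>> {"fn": "move_arm", "kwargs": {
  "moves": [
    {"hand": 60, "x": 0.26, "y": -0.95, "z": 0.3, "wx": 0, "wy": 0, "wz": 0},
    {"hand": 60, "x": 0.26, "y": -0.95, "z": 0.3, "wx": 0, "wy": 0, "wz": 0},
    {"hand": 60, "x": 0.26, "y": -0.95, "z": 0.3, "wx": 0, "wy": 0, "wz": 0},
    {"hand": 60, "x": 0.26, "y": -0.95, "z": 0.3, "wx": 0, "wy": 0, "wz": 0},
    {"hand": 60, "x": 0.26, "y": -0.95, "z": 0.3, "wx": 0, "wy": 0, "wz": 0},
    {"hand": 60, "x": 0, "y": 0, "z": 0.9, "wx": 0, "wy": 0, "wz": 0},
    {"hand": 60, "x": 0, "y": 0, "z": 0.9, "wx": 0, "wy": 0, "wz": 0},
    {"hand": 60, "x": 0, "y": 0, "z": 0.5, "wx": 0, "wy": 0, "wz": 0},
    {"hand": 60, "x": 0, "y": 0, "z": 0, "wx": 0, "wy": 0, "wz": 0}
  ]
}}

```text
time_s: 4.4
position: [0.5111, 0.3473, 0.1531]
tcp_rot: [[0.958, 0.287, -0.005], [0.287, -0.958, -0.002], [-0.005, 0.001, -1.0]]
force: [-0.5, -1.2, 0.1]
opening: 0.689
```

Run:
```python
from h import *
s,c=wr("w2")
print(s["position"],rel([.512,.3505,.0755],s),s["force"])
```

```text
[0.51110041 0.34729539 0.15309191] [ 0.087 -0.115  3.103] [-0.54519189 -1.20156278  0.13568609]
```

View pics/w2.png

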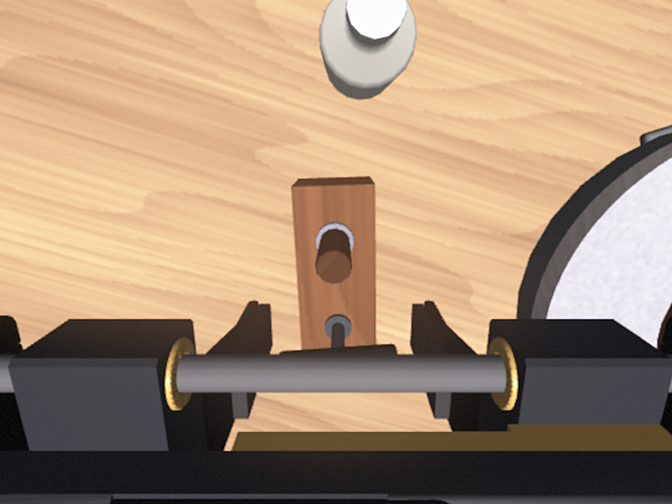

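The pin's handle top is at (334,264), laterally centred between the fingertips at (265,310) and (418,310).

Run:
```python
from h import *
import pickle
c=pickle.load(open("w2.pkl","rb"))
f=lambda u,v,z:print(P(c,u,v,z).round(4))
f(334/1.2,264/1.2,.121);f(335/1.2,240/1.2,.061)
E=np.linalg.inv(c["hand_eye"]);q=E@[0,0,0,1];print(q[0]/q[2]*c["fx"]+c["cx"],q[1]/q[2]*c["fy"]+c["cy"], c["cx"],c["cy"])
```

```text
[0.5163 0.3526 0.121 ]
[0.5153 0.3524 0.061 ]
283.4737082109035 245.98513343495378 283.9738185315307 214.119652237608
```

>>> {"fn": "move_arm", "kwargs": {
  "moves": [
    {"hand": 60, "x": 0.16, "y": -0.12, "z": 0.6, "wx": 0, "wy": 0, "wz": 0},
    {"hand": 60, "x": 0, "y": 0, "z": 0.8, "wx": 0, "wy": 0, "wz": 0},
    {"hand": 60, "x": 0, "y": 0, "z": 0.8, "wx": 0, "wy": 0, "wz": 0},
    {"hand": 60, "x": 0, "y": 0, "z": 0.8, "wx": 0, "wy": 0, "wz": 0},
    {"hand": 60, "x": 0, "y": 0, "z": 0, "wx": 0, "wy": 0, "wz": 0},
    {"hand": 60, "x": 0, "y": 0, "z": 0, "wx": 0, "wy": 0, "wz": 0}
  ]
}}

```text
time_s: 5.05
position: [0.5161, 0.3532, 0.0804]
tcp_rot: [[0.958, 0.288, 0.001], [0.288, -0.958, 0.0], [0.001, -0.0, -1.0]]
force: [0.6, -0.0, 0.2]
opening: 0.688
```

>>> {"fn": "move_arm", "kwargs": {
  "moves": [
    {"hand": 0, "x": 0, "y": 0, "z": 0, "wx": 0, "wy": 0, "wz": 0},
    {"hand": 0, "x": 0, "y": 0, "z": 0, "wx": 0, "wy": 0, "wz": 0},
    {"hand": 0, "x": 0, "y": 0, "z": 0, "wx": 0, "wy": 0, "wz": 0},
    {"hand": 0, "x": 0, "y": 0, "z": 0, "wx": 0, "wy": 0, "wz": 0},
    {"hand": 0, "x": 0, "y": 0, "z": 0, "wx": 0, "wy": 0, "wz": 0},
    {"hand": 0, "x": 0, "y": 0, "z": 0, "wx": 0, "wy": 0, "wz": 0}
  ]
}}

```text
time_s: 5.65
position: [0.5156, 0.3531, 0.0804]
tcp_rot: [[0.958, 0.288, 0.0], [0.288, -0.958, 0.0], [0.0, -0.0, -1.0]]
force: [0.2, 0.4, 0.6]
opening: 0.233
```

Run:
```python
from h import *
s,c=wr("w3")
print(s["position"],s["tcp_rot"].round(3),s["force"],s["moment"],s["opening"])
```

```text
[0.51555201 0.35308201 0.08035084] [[ 0.958  0.288  0.   ]
 [ 0.288 -0.958  0.   ]
 [ 0.    -0.    -1.   ]] [0.1719087  0.39481196 0.55607788] [ 0.05228005  0.00082011 -0.01067652] 0.23308568214907546
```

View pics/w3.png

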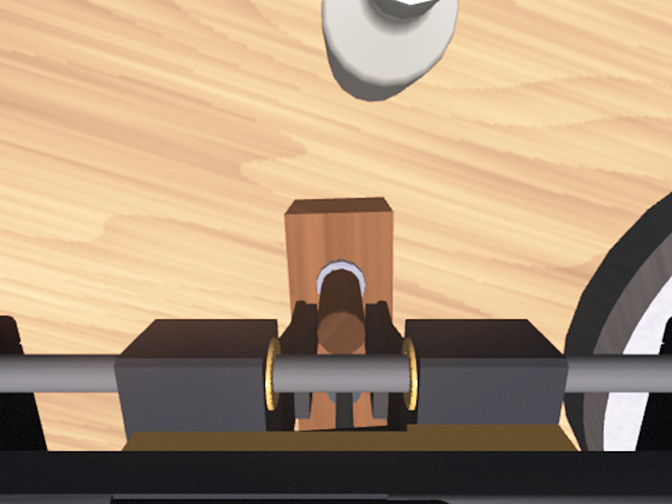

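Grip closed at 20 mm on the handle. The handle top is between the pads at (342,332).

Run:
```python
from h import *
import pickle
c=pickle.load(open("w3.pkl","rb"))
f=lambda u,v,z:print(P(c,u,v,z).round(4), (P(c,u,v,z)-[.5156,.3531,0])@np.array([[.958,.288],[.288,-.958],[0,0]]))
f(342/1.2,333/1.2,.121);f(341/1.2,286/1.2,.061)
```

```text
[0.515  0.3521 0.121 ] [-0.00083369  0.00080677]
[0.5136 0.352  0.061 ] [-0.00227569  0.00045522]
```

>>> {"fn": "move_arm", "kwargs": {
  "moves": [
    {"hand": 0, "x": 0, "y": 0, "z": -0.3, "wx": 0, "wy": 0, "wz": 0},
    {"hand": 0, "x": 0, "y": 0, "z": -0.6, "wx": 0, "wy": 0, "wz": 0},
    {"hand": 0, "x": 0, "y": 0, "z": -0.8, "wx": 0, "wy": 0, "wz": 0},
    {"hand": 0, "x": 0, "y": 0, "z": -0.9, "wx": 0, "wy": 0, "wz": 0},
    {"hand": 0, "x": 0, "y": 0, "z": -0.9, "wx": 0, "wy": 0, "wz": 0},
    {"hand": 0, "x": 0, "y": 0, "z": -0.8, "wx": 0, "wy": 0, "wz": 0},
    {"hand": 0, "x": 0, "y": 0, "z": -0.4, "wx": 0, "wy": 0, "wz": 0},
    {"hand": 0, "x": 0, "y": 0, "z": 0, "wx": 0, "wy": 0, "wz": 0}
  ]
}}

```text
time_s: 6.5
position: [0.5165, 0.3535, 0.1995]
tcp_rot: [[0.958, 0.288, 0.003], [0.288, -0.958, 0.001], [0.004, -0.0, -1.0]]
force: [0.2, 0.7, -1.2]
opening: 0.229
```

Run:
```python
from h import *
s,c=wr("w4")
print(s["position"],s["force"],s["moment"],s["opening"])
c=vision.capture("scene"); save(c,"s4",(330,180,470,300),5)
h=[.6625,-.001,.19];print(rel(h,s))
```

```text
[0.51647099 0.35345187 0.19947314] [ 0.24265885  0.73751164 -1.23339695] [-0.01031604  0.01855684 -0.03485923] 0.22902439325418059
[ 1.514 15.259  0.377]
```

View pics/w4.png

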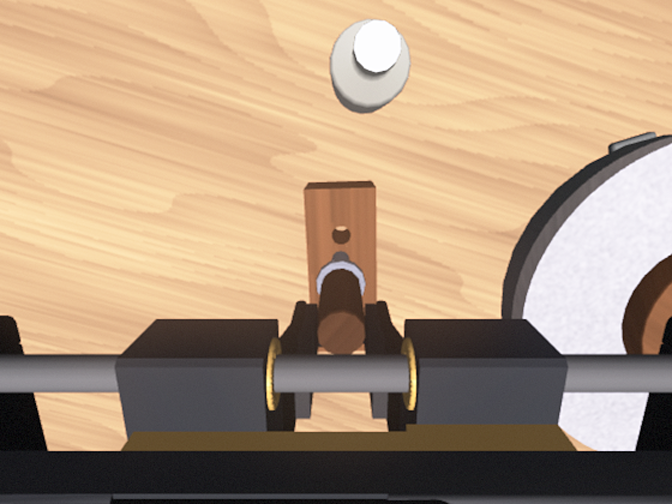

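View pics/s4.png

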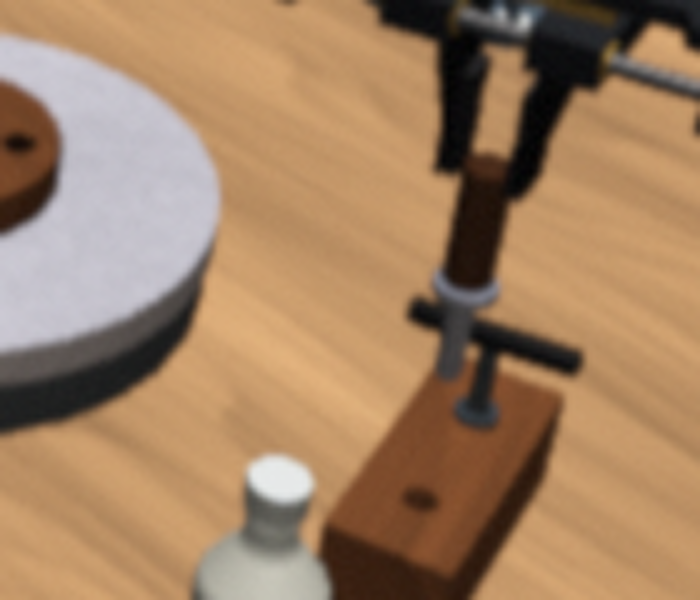

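The pin is held upright and clear of the block; in the scene crop its shank shows at (455,340), and the empty block hole is at (420,498). Next I move over the bushed hole.

>>> {"fn": "move_arm", "kwargs": {
  "moves": [
    {"hand": 0, "x": 0.1, "y": 0.5, "z": 0, "wx": 0, "wy": 0, "wz": 0},
    {"hand": 0, "x": 0.1, "y": 0.95, "z": 0, "wx": 0, "wy": 0, "wz": 0},
    {"hand": 0, "x": 0.1, "y": 0.95, "z": 0, "wx": 0, "wy": 0, "wz": 0},
    {"hand": 0, "x": 0.1, "y": 0.95, "z": 0, "wx": 0, "wy": 0, "wz": 0},
    {"hand": 0, "x": 0.1, "y": 0.95, "z": 0, "wx": 0, "wy": 0, "wz": 0},
    {"hand": 0, "x": 0.1, "y": 0.95, "z": 0, "wx": 0, "wy": 0, "wz": 0},
    {"hand": 0, "x": 0.1, "y": 0.95, "z": 0, "wx": 0, "wy": 0, "wz": 0},
    {"hand": 0, "x": 0.1, "y": 0.95, "z": 0, "wx": 0, "wy": 0, "wz": 0},
    {"hand": 0, "x": 0.1, "y": 0.95, "z": 0, "wx": 0, "wy": 0, "wz": 0},
    {"hand": 0, "x": 0.1, "y": 0.95, "z": 0, "wx": 0, "wy": 0, "wz": 0},
    {"hand": 0, "x": 0.1, "y": 0.95, "z": 0, "wx": 0, "wy": 0, "wz": 0},
    {"hand": 0, "x": 0.1, "y": 0.95, "z": 0, "wx": 0, "wy": 0, "wz": 0},
    {"hand": 0, "x": 0.1, "y": 0.95, "z": 0.1, "wx": 0, "wy": 0, "wz": 0},
    {"hand": 0, "x": 0.1, "y": 0.95, "z": 0.2, "wx": 0, "wy": 0, "wz": 0},
    {"hand": 0, "x": 0.1, "y": 0.95, "z": 0.3, "wx": 0, "wy": 0, "wz": 0},
    {"hand": 0, "x": 0.1, "y": 0.95, "z": 0.4, "wx": 0, "wy": 0, "wz": 0},
    {"hand": 0, "x": 0.03, "y": 0.45, "z": 0.2, "wx": 0, "wy": 0, "wz": 0},
    {"hand": 0, "x": 0, "y": 0, "z": 0, "wx": 0, "wy": 0, "wz": 0},
    {"hand": 0, "x": 0, "y": 0, "z": 0, "wx": 0, "wy": 0, "wz": 0}
  ]
}}

```text
time_s: 8.5
position: [0.6631, 0.0011, 0.1671]
tcp_rot: [[0.958, 0.287, -0.002], [0.287, -0.958, 0.001], [-0.001, -0.001, -1.0]]
force: [0.4, -0.0, -0.9]
opening: 0.23
```

Run:
```python
from h import *
s,c=wr("w5")
print(s["position"],s["force"],s["tcp_rot"].round(3))
c=vision.capture("scene"); save(c,"s5",(210,150,350,270),5)
c=vision.capture("top"); save(c,"t5",(200,160,320,260),5)
print(rel([.665,.0007,.16],s))
```

```text
[0.6631167  0.00111265 0.16709341] [ 0.44272905 -0.02730193 -0.89400167] [[ 0.958  0.287 -0.002]
 [ 0.287 -0.958  0.001]
 [-0.001 -0.001 -1.   ]]
[0.068 0.038 0.284]
```

View pics/w5.png

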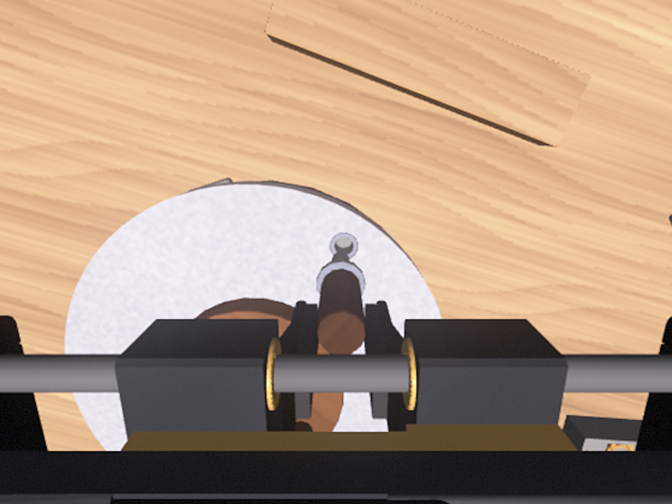

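View pics/s5.png

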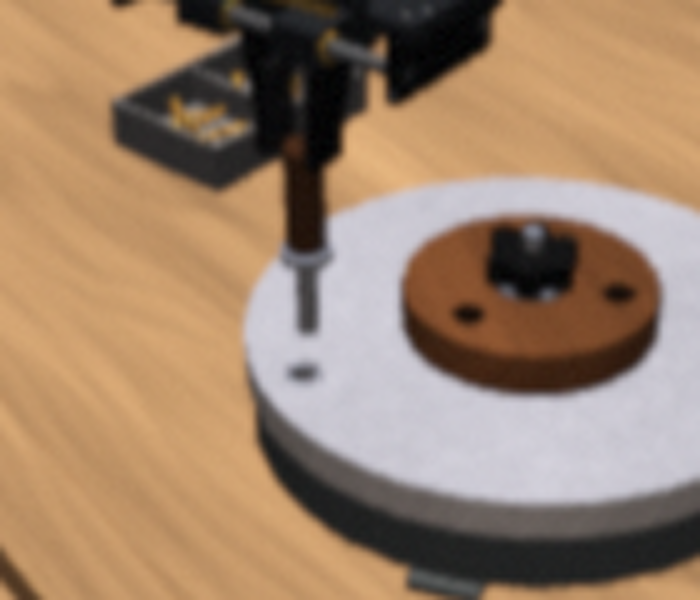

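View pics/t5.png

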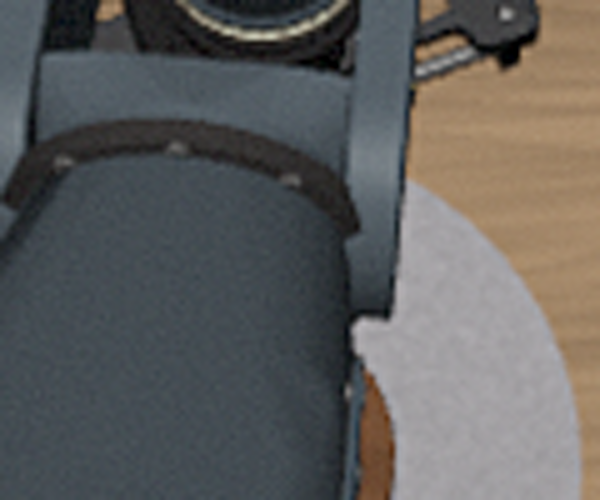

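The pin hangs just above the hole: in the scene crop the tip is at (307,332) and the hole at (303,373). In the wrist view the hole is at (344,246), with the tip just below it at (340,262). I'll enlarge both and compute the offset.

Run:
```python
from h import *
import pickle
c=pickle.load(open("w5.pkl","rb")); save(c,"w5c",(250,180,320,290),6)
d=vision.capture("scene"); save(d,"s5c",(250,190,290,240),12)
s=bot.read_state(); print(s["position"])
ht=P(d,210+303/5,150+373/5,.07); tp=P(d,210+307/5,150+331/5,.0957); print("scene hole",ht,"tip",tp,ht-tp)
print("wrist hole",P(c,344/1.2,246/1.2,.07))
```

```text
[0.66373764 0.00193451 0.16829243]
scene hole [0.6644132  0.00380088 0.07      ] tip [0.66144939 0.00408267 0.0957    ] [ 0.0029638  -0.00028179 -0.0257    ]
wrist hole [ 0.66384377 -0.0014124   0.07      ]
```

View pics/w5c.png

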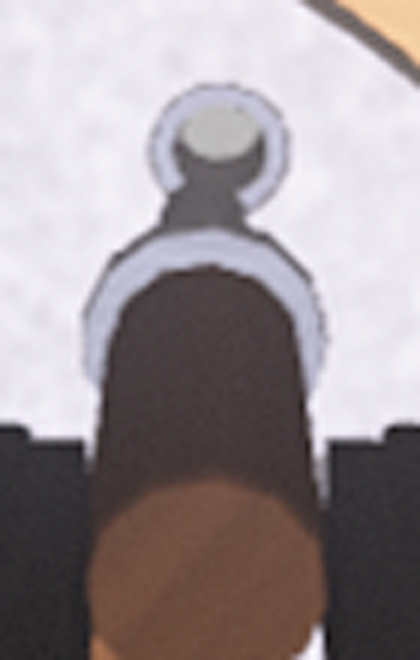

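View pics/s5c.png

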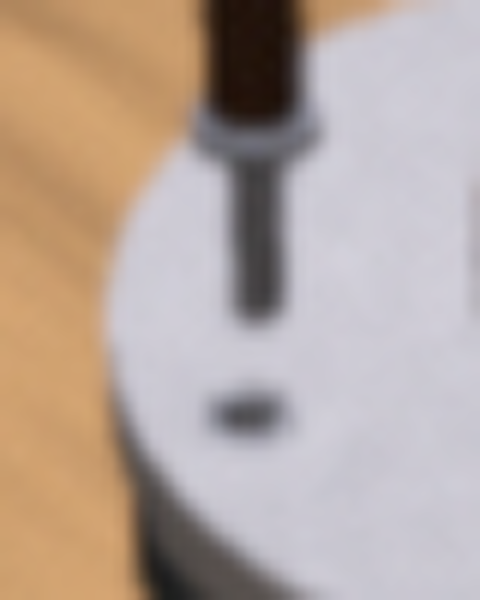

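Run:
```python
from h import *
import pickle
c=pickle.load(open("w5.pkl","rb")); H=c["hand_eye"]
def t(u,v,z):
    u=250+u/6;v=180+v/6
    r=H[:3,:3]@np.array([(u-c["cx"])/c["fx"],(v-c["cy"])/c["fy"],1]);return (H[:3,3]+r*(z-H[2,3])/r[2]).round(4)
print("htop",t(207,572,-.0406),"collar",t(205.5,345,.0194),"shank y",t(204,200,.071),"hole",t(220,148,.0971))
d=vision.capture("scene");
a=lambda u,v,z:P(d,250+u/12,190+v/12,z)
print("shank top/bottom (scene)",a(255,160,.1417),a(256,316,.0957+.002),"hole",a(250,413,.07))
```

```text
htop [ 0.0004  0.0005 -0.0406] collar [-0.0017  0.0005  0.0194] shank y [0.0001 0.0004 0.071 ] hole [0.0004 0.0028 0.0971]
shank top/bottom (scene) [0.66657574 0.01222866 0.1417    ] [0.66357121 0.00686423 0.0977    ] hole [0.66344987 0.00349366 0.07      ]
```

Both views agree: the hole is about 2–2.5 mm from the pin along tool +y and about 0.5–1 mm along +x. I'll shift by that and lower.

>>> {"fn": "move_arm", "kwargs": {
  "moves": [
    {"hand": 0, "x": 0.03, "y": 0.1, "z": 0, "wx": 0, "wy": 0, "wz": 0},
    {"hand": 0, "x": 0, "y": 0, "z": 0.4, "wx": 0, "wy": 0, "wz": 0},
    {"hand": 0, "x": 0, "y": 0, "z": 0.4, "wx": 0, "wy": 0, "wz": 0},
    {"hand": 0, "x": 0, "y": 0, "z": 0, "wx": 0, "wy": 0, "wz": 0},
    {"hand": 0, "x": 0, "y": 0, "z": 0, "wx": 0, "wy": 0, "wz": 0}
  ]
}}

```text
time_s: 9.25
position: [0.6647, -0.0013, 0.1467]
tcp_rot: [[0.958, 0.288, -0.002], [0.288, -0.958, 0.0], [-0.002, -0.001, -1.0]]
force: [-0.1, -0.6, -1.2]
opening: 0.227
```

Run:
```python
from h import *
s,c=wr("w6")
print(s["position"],s["force"],s["tcp_rot"].round(3))
save(c,"w6c",(250,180,320,290),5)
c=vision.capture("scene"); save(c,"s6",(250,190,290,240),12)
```

```text
[ 0.66469467 -0.00129429  0.14667431] [-0.08426209 -0.6337725  -1.21667797] [[ 0.958  0.288 -0.002]
 [ 0.288 -0.958  0.   ]
 [-0.002 -0.001 -1.   ]]
```

View pics/w6c.png

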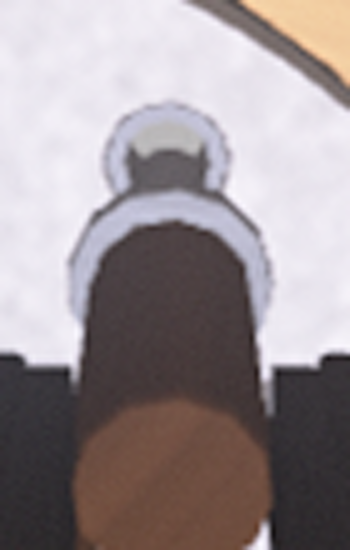

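View pics/s6.png

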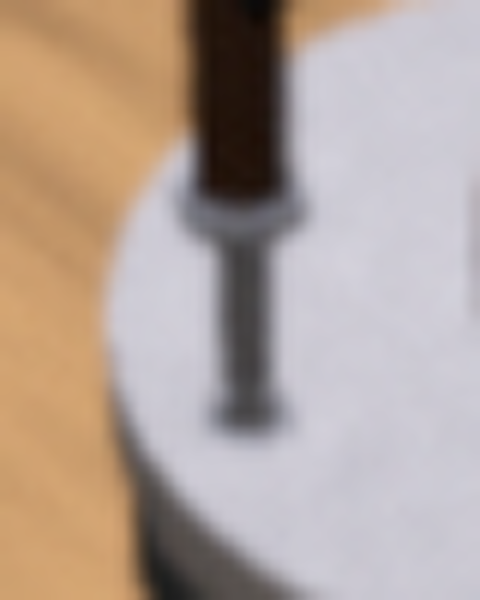

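The shank is centred over the bushing in both views (wrist crop 168 against 167, scene crop tip at (245,420)). I keep lowering in small steps.

>>> {"fn": "move_arm", "kwargs": {
  "moves": [
    {"hand": 0, "x": 0, "y": 0, "z": 0.2, "wx": 0, "wy": 0, "wz": 0},
    {"hand": 0, "x": 0, "y": 0, "z": 0.2, "wx": 0, "wy": 0, "wz": 0},
    {"hand": 0, "x": 0, "y": 0, "z": 0.2, "wx": 0, "wy": 0, "wz": 0},
    {"hand": 0, "x": 0, "y": 0, "z": 0, "wx": 0, "wy": 0, "wz": 0},
    {"hand": 0, "x": 0, "y": 0, "z": 0, "wx": 0, "wy": 0, "wz": 0}
  ]
}}

```text
time_s: 9.85
position: [0.6652, -0.0014, 0.1324]
tcp_rot: [[0.958, 0.288, -0.001], [0.288, -0.958, 0.0], [-0.001, -0.0, -1.0]]
force: [-0.0, 0.2, -1.2]
opening: 0.231
```

>>> {"fn": "move_arm", "kwargs": {
  "moves": [
    {"hand": 0, "x": 0, "y": 0, "z": 0.2, "wx": 0, "wy": 0, "wz": 0},
    {"hand": 0, "x": 0, "y": 0, "z": 0.2, "wx": 0, "wy": 0, "wz": 0},
    {"hand": 0, "x": 0, "y": 0, "z": 0.1, "wx": 0, "wy": 0, "wz": 0},
    {"hand": 0, "x": 0, "y": 0, "z": 0.1, "wx": 0, "wy": 0, "wz": 0},
    {"hand": 0, "x": 0, "y": 0, "z": 0, "wx": 0, "wy": 0, "wz": 0}
  ]
}}

```text
time_s: 10.35
position: [0.6654, -0.0014, 0.1176]
tcp_rot: [[0.958, 0.288, 0.0], [0.288, -0.958, 0.0], [0.0, -0.0, -1.0]]
force: [-0.5, -0.3, -0.9]
opening: 0.232
```

Run:
```python
from h import *
s,c=wr("w7")
print(s["position"],s["force"])
save(c,"w7c",(250,180,320,290),5)
c=vision.capture("scene"); save(c,"s7",(230,170,310,240),8)
```

```text
[ 0.66536524 -0.00141242  0.1175512 ] [-0.52830723 -0.29763482 -0.90805971]
```

View pics/s7.png

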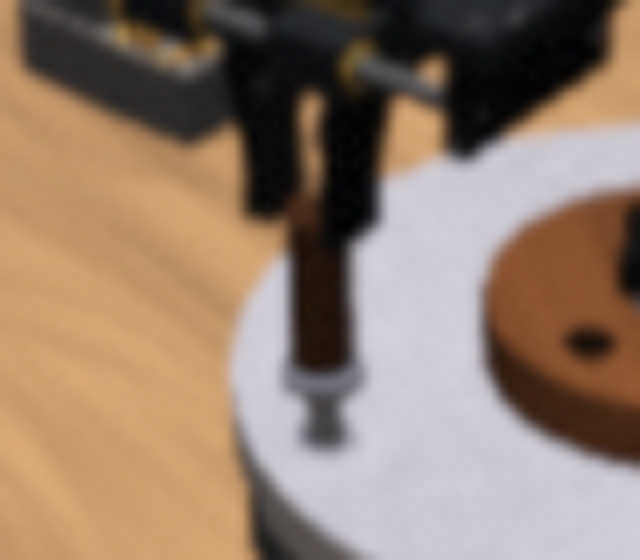

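The shank stands in the bushing, with the collar at (322,380) above the plywood. Now I feel for the ring.

>>> {"fn": "move_arm", "kwargs": {
  "moves": [
    {"hand": 0, "x": 0, "y": 0, "z": 0.1, "wx": 0, "wy": 0, "wz": 0},
    {"hand": 0, "x": 0, "y": 0, "z": 0, "wx": 0, "wy": 0, "wz": 0}
  ]
}}

```text
time_s: 10.65
position: [0.6671, -0.0015, 0.1172]
tcp_rot: [[0.958, 0.288, 0.004], [0.288, -0.958, -0.0], [0.004, 0.002, -1.0]]
force: [0.1, 0.2, 4.9]
opening: 0.224
```

>>> {"fn": "move_arm", "kwargs": {
  "moves": [
    {"hand": 0, "x": 0, "y": 0, "z": 0.06, "wx": 0, "wy": 0, "wz": 0},
    {"hand": 0, "x": 0, "y": 0, "z": 0, "wx": 0, "wy": 0, "wz": 0}
  ]
}}

```text
time_s: 10.85
position: [0.6681, -0.0016, 0.117]
tcp_rot: [[0.958, 0.288, 0.007], [0.288, -0.958, -0.001], [0.006, 0.003, -1.0]]
force: [-0.3, 0.2, 9.4]
opening: 0.226
```

Contact on the ring at 9 N with the TCP z at 0.117. Next I sweep counter-clockwise (tool −y) along the arc with light pressure.

>>> {"fn": "move_arm", "kwargs": {
  "moves": [
    {"hand": 0, "x": 0, "y": -0.06, "z": 0, "wx": 0, "wy": 0, "wz": 0},
    {"hand": 0, "x": 0, "y": -0.06, "z": 0, "wx": 0, "wy": 0, "wz": 0},
    {"hand": 0, "x": 0, "y": -0.06, "z": 0, "wx": 0, "wy": 0, "wz": 0},
    {"hand": 0, "x": 0, "y": -0.06, "z": 0, "wx": 0, "wy": 0, "wz": 0},
    {"hand": 0, "x": -0.01, "y": -0.06, "z": 0, "wx": 0, "wy": 0, "wz": 0},
    {"hand": 0, "x": 0, "y": -0.06, "z": 0, "wx": 0, "wy": 0, "wz": 0}
  ]
}}

```text
time_s: 11.45
position: [0.6662, 0.0048, 0.117]
tcp_rot: [[0.957, 0.289, 0.009], [0.289, -0.957, -0.005], [0.007, 0.007, -1.0]]
force: [0.7, -4.5, 7.2]
opening: 0.232
```

>>> {"fn": "move_arm", "kwargs": {
  "moves": [
    {"hand": 0, "x": -0.01, "y": -0.06, "z": 0, "wx": 0, "wy": 0, "wz": 0},
    {"hand": 0, "x": -0.01, "y": -0.06, "z": 0, "wx": 0, "wy": 0, "wz": 0},
    {"hand": 0, "x": -0.01, "y": -0.06, "z": 0, "wx": 0, "wy": 0, "wz": 0},
    {"hand": 0, "x": -0.01, "y": -0.06, "z": 0, "wx": 0, "wy": 0, "wz": 0},
    {"hand": 0, "x": -0.01, "y": -0.06, "z": 0, "wx": 0, "wy": 0, "wz": 0},
    {"hand": 0, "x": -0.01, "y": -0.06, "z": 0, "wx": 0, "wy": 0, "wz": 0}
  ]
}}

```text
time_s: 12.05
position: [0.6634, 0.012, 0.1173]
tcp_rot: [[0.957, 0.288, 0.011], [0.288, -0.957, -0.006], [0.009, 0.009, -1.0]]
force: [2.5, -4.8, 6.6]
opening: 0.222
```

>>> {"fn": "move_arm", "kwargs": {
  "moves": [
    {"hand": 0, "x": -0.01, "y": -0.06, "z": 0, "wx": 0, "wy": 0, "wz": 0},
    {"hand": 0, "x": -0.01, "y": -0.06, "z": 0, "wx": 0, "wy": 0, "wz": 0},
    {"hand": 0, "x": -0.01, "y": -0.06, "z": 0, "wx": 0, "wy": 0, "wz": 0},
    {"hand": 0, "x": -0.01, "y": -0.06, "z": 0, "wx": 0, "wy": 0, "wz": 0},
    {"hand": 0, "x": -0.01, "y": -0.06, "z": 0, "wx": 0, "wy": 0, "wz": 0}
  ]
}}

```text
time_s: 12.55
position: [0.6603, 0.0185, 0.1172]
tcp_rot: [[0.957, 0.288, 0.012], [0.288, -0.957, -0.007], [0.01, 0.01, -1.0]]
force: [3.4, -6.0, 6.8]
opening: 0.221
```

I mistook the tangent: at −16° the counter-clockwise tangent is (+0.28, +0.96), but tool −y is (−0.29, +0.96). I'll stop and look before correcting.

Run:
```python
from h import *
s,c=wr("w8")
print(s["position"],s["force"],s["tcp_rot"].round(3))
d=vision.capture("scene"); save(d,"s8",(230,170,310,240),8)
```

```text
[0.66030019 0.01853476 0.11724874] [ 3.41391732 -6.00978724  6.76875811] [[ 0.957  0.288  0.012]
 [ 0.288 -0.957 -0.007]
 [ 0.01   0.01  -1.   ]]
```

View pics/s8.png

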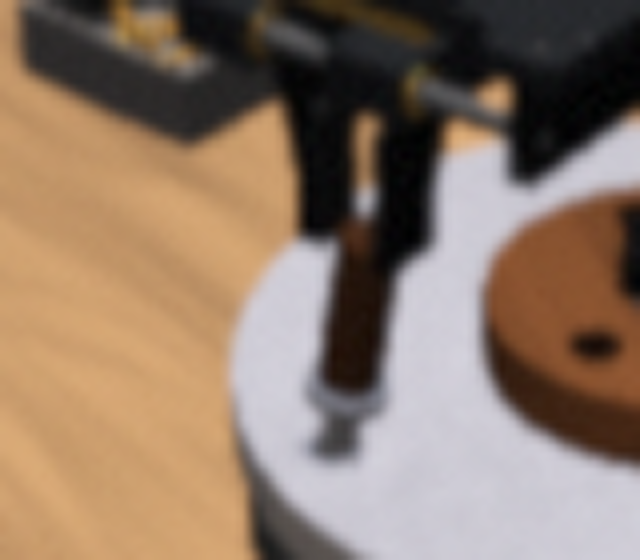

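View pics/w8.png

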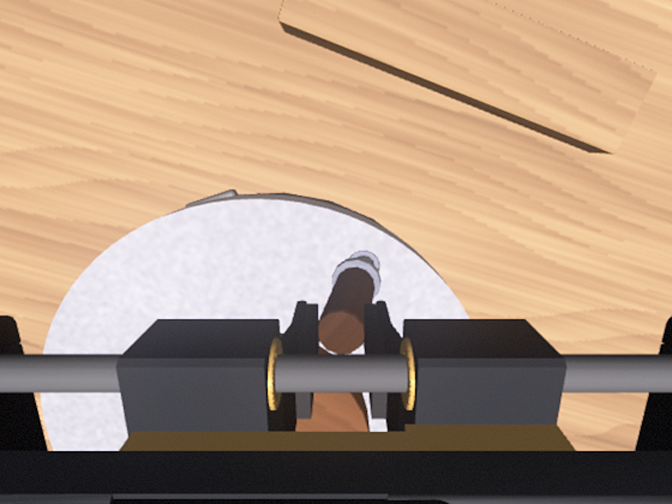

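The pin is tilted in the bushing: its foot is at (365,260) in the wrist view while the handle top is at (342,332). I'll locate the hole and straighten the pin above it.

Run:
```python
from h import *
import pickle
c=pickle.load(open("w8.pkl","rb"));save(c,"w8c",(250,190,330,300),5)
d=vision.capture("scene")
for n,a in (("scene",P(d,230+333/8,170+450/8,.07)),("wrist",P(c,366/1.2,262/1.2,.07))):
    v=a[:2]-[.5403,.0357];print(n,a,np.hypot(*v),np.degrees(np.arctan2(v[1],v[0])))
```

```text
scene [0.66649725 0.01142654 0.07      ] 0.12851049650595112 -10.887610768087473
wrist [0.66850731 0.00377272 0.07      ] 0.1321229216283996 -13.983846730594378
```

View pics/w8c.png

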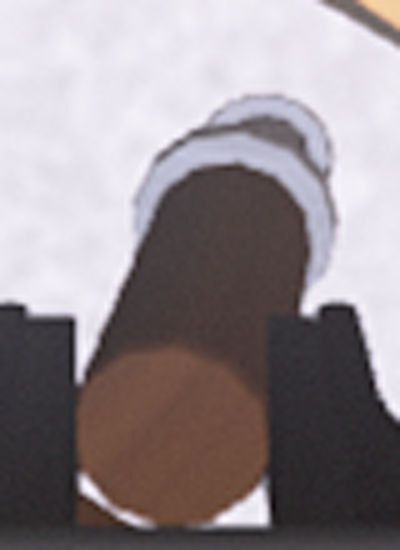

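>>> {"fn": "move_arm", "kwargs": {
  "moves": [
    {"hand": 0, "x": 0.05, "y": 0.2, "z": -0.05, "wx": 0, "wy": 0, "wz": 0},
    {"hand": 0, "x": 0.05, "y": 0.2, "z": -0.05, "wx": 0, "wy": 0, "wz": 0},
    {"hand": 0, "x": 0.05, "y": 0.2, "z": -0.05, "wx": 0, "wy": 0, "wz": 0},
    {"hand": 0, "x": 0, "y": 0, "z": 0, "wx": 0, "wy": 0, "wz": 0}
  ]
}}

```text
time_s: 13.1
position: [0.6632, 0.0093, 0.1178]
tcp_rot: [[0.958, 0.287, -0.0], [0.287, -0.958, 0.002], [0.0, -0.002, -1.0]]
force: [-0.6, 1.0, 6.8]
opening: 0.23
```

Run:
```python
from h import *
s,c=wr("w9");save(c,"w9c",(240,180,340,300),5)
print(s["position"],s["force"],s["tcp_rot"].round(3),s["joint_positions"].round(1))
d=vision.capture("scene"); save(d,"s9",(230,170,310,240),8)
```

```text
[0.66315872 0.00927193 0.11783951] [-0.59729616  1.03097956  6.79015051] [[ 0.958  0.287 -0.   ]
 [ 0.287 -0.958  0.002]
 [ 0.    -0.002 -1.   ]] [-8.9 37.5 79.8  0.1 62.7 64.4]
```

View pics/s9.png

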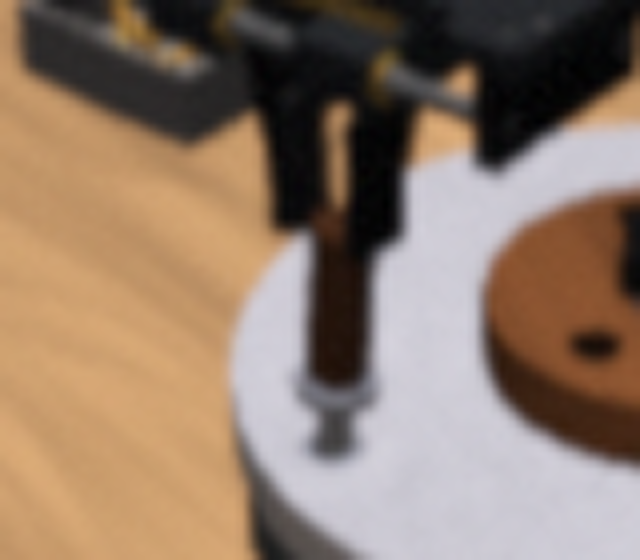

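View pics/w9c.png

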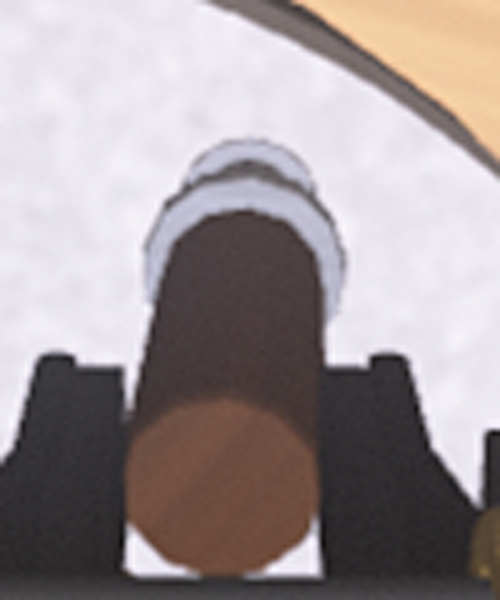

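Run:
```python
from h import *
import pickle
c=pickle.load(open("w9.pkl","rb"))
a=P(c,290,220,.07);print(a,rel(a))
for r in(195,190,205):print(rel(P(c,290,180+r/5,.07)))
```

```text
[0.66618862 0.00519772 0.07      ] [0.073 0.209 1.911]
[0.104 0.209 1.911]
[0.136 0.209 1.911]
[0.042 0.209 1.911]
```

>>> {"fn": "move_arm", "kwargs": {
  "moves": [
    {"hand": 0, "x": 0.08, "y": 0.15, "z": -0.05, "wx": 0, "wy": 0, "wz": 0},
    {"hand": 0, "x": 0, "y": 0, "z": -0.03, "wx": 0, "wy": 0, "wz": 0},
    {"hand": 45, "x": 0, "y": 0, "z": 0, "wx": 0, "wy": 0, "wz": 0},
    {"hand": 45, "x": 0, "y": 0, "z": 0, "wx": 0, "wy": 0, "wz": 0},
    {"hand": 45, "x": 0, "y": 0, "z": 0, "wx": 0, "wy": 0, "wz": 0},
    {"hand": 45, "x": 0, "y": 0, "z": 0, "wx": 0, "wy": 0, "wz": 8},
    {"hand": 45, "x": 0, "y": 0, "z": 0, "wx": 0, "wy": 0, "wz": 8},
    {"hand": 45, "x": 0, "y": 0, "z": 0, "wx": 0, "wy": 0, "wz": 8},
    {"hand": 45, "x": 0, "y": 0, "z": 0, "wx": 0, "wy": 0, "wz": 0},
    {"hand": 45, "x": 0, "y": 0, "z": 0, "wx": 0, "wy": 0, "wz": 0}
  ]
}}

```text
time_s: 14.2
position: [0.6661, 0.0056, 0.1194]
tcp_rot: [[0.992, -0.124, 0.0], [-0.124, -0.992, -0.0], [0.0, 0.0, -1.0]]
force: [0.4, -0.5, 0.9]
opening: 0.514
```

Run:
```python
from h import *
s,c=wr("w10")
print(s["position"],s["force"],s["tcp_rot"].round(3),s["joint_positions"].round(1))
d=vision.capture("scene"); save(d,"s10",(230,170,310,240),8)
```

```text
[0.66605208 0.00558048 0.11941917] [ 0.38672048 -0.4696483   0.86483405] [[ 0.992 -0.124  0.   ]
 [-0.124 -0.992 -0.   ]
 [ 0.     0.    -1.   ]] [-9.1 37.6 79.3 -0.  63.1 88. ]
```

View pics/s10.png

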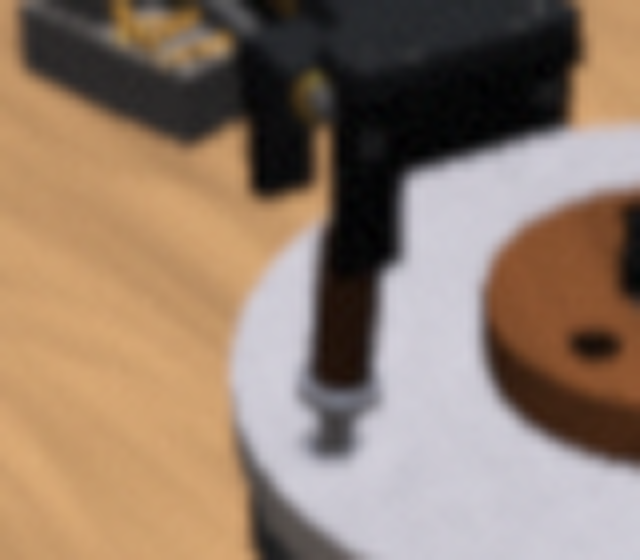

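View pics/w10.png

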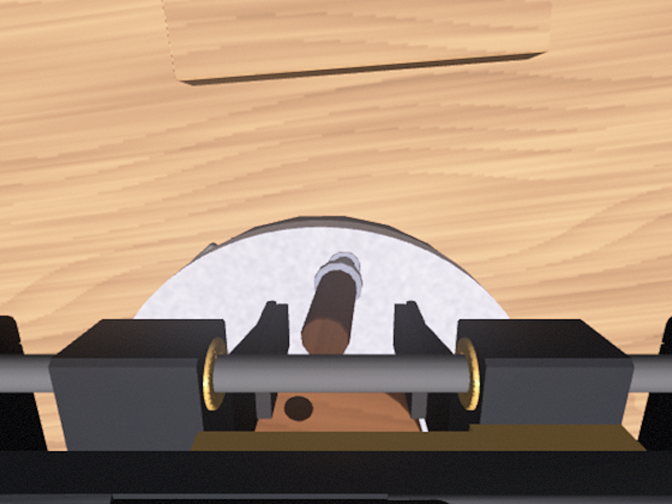

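The pin stands freely in the bushing with a slight lean (handle top (326,333), bushing (344,265)), between the open fingers. I compute the hole position, then grip lower.

Run:
```python
from h import *
import pickle
c=pickle.load(open("w10.pkl","rb"));save(c,"w10c",(230,190,310,310),5)
print(rel(P(c,344/1.2,267/1.2,.07)),P(c,344/1.2,267/1.2,.07),P(c,326/1.2,333/1.2,.158))
```

```text
[-0.027  0.083  1.977] [0.66509014 0.00374907 0.07      ] [0.66505013 0.01220736 0.158     ]
```

View pics/w10c.png

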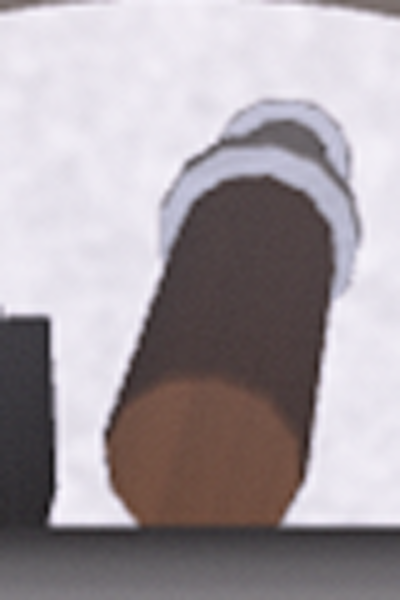

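>>> {"fn": "move_arm", "kwargs": {
  "moves": [
    {"hand": 45, "x": 0, "y": 0.03, "z": 0.3, "wx": 0, "wy": 0, "wz": 0},
    {"hand": 45, "x": 0, "y": 0, "z": 0.33, "wx": 0, "wy": 0, "wz": 0},
    {"hand": 45, "x": 0, "y": 0, "z": 0, "wx": 0, "wy": 0, "wz": 0},
    {"hand": 0, "x": 0, "y": 0, "z": 0, "wx": 0, "wy": 0, "wz": 0},
    {"hand": 0, "x": 0, "y": 0, "z": 0, "wx": 0, "wy": 0, "wz": 0},
    {"hand": 0, "x": 0, "y": 0, "z": 0, "wx": 0, "wy": 0, "wz": 0},
    {"hand": 0, "x": 0, "y": 0, "z": 0, "wx": 0, "wy": 0, "wz": 0},
    {"hand": 0, "x": 0, "y": 0, "z": 0, "wx": 0, "wy": 0, "wz": 0}
  ]
}}

```text
time_s: 15.1
position: [0.6661, 0.005, 0.104]
tcp_rot: [[0.992, -0.127, 0.001], [-0.127, -0.992, -0.0], [0.001, 0.0, -1.0]]
force: [0.5, -0.5, 0.1]
opening: 0.236
```

Run:
```python
from h import *
s,c=wr("w11");save(c,"w11c",(230,190,330,310),5)
print(s["position"],s["force"],s["moment"])
d=vision.capture("scene"); save(d,"s11",(230,170,310,240),8)
```

```text
[0.66609639 0.00500525 0.10397156] [ 0.47768502 -0.4937413   0.07574839] [-0.02722815  0.02161725 -0.00457348]
```

View pics/s11.png

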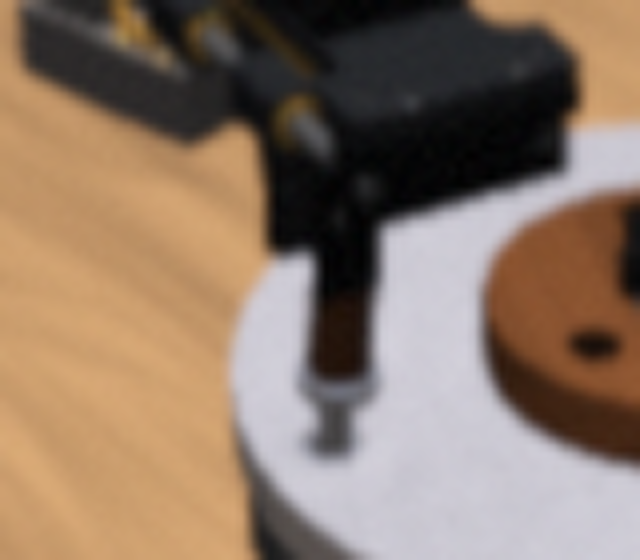

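View pics/w11c.png

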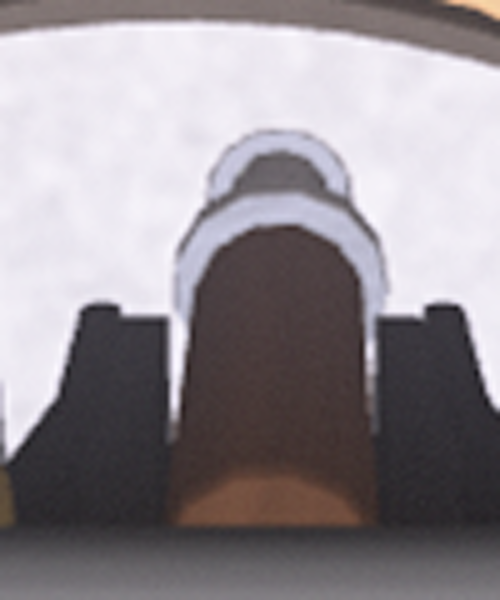

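The pin is upright again and gripped low (shank at 279 and collar at 280 in the wrist crop), with the jaw axis near tangential. I press lightly and sweep counter-clockwise along the true tangent.

>>> {"fn": "move_arm", "kwargs": {
  "moves": [
    {"hand": 0, "x": 0, "y": 0, "z": 0.08, "wx": 0, "wy": 0, "wz": 0},
    {"hand": 0, "x": 0.01, "y": -0.06, "z": 0, "wx": 0, "wy": 0, "wz": 0},
    {"hand": 0, "x": 0.01, "y": -0.06, "z": 0, "wx": 0, "wy": 0, "wz": 0},
    {"hand": 0, "x": 0, "y": -0.06, "z": 0, "wx": 0, "wy": 0, "wz": 0},
    {"hand": 0, "x": 0.01, "y": -0.06, "z": 0, "wx": 0, "wy": 0, "wz": 0},
    {"hand": 0, "x": 0, "y": -0.06, "z": 0, "wx": 0, "wy": 0, "wz": 0}
  ]
}}

```text
time_s: 15.8
position: [0.6686, 0.0093, 0.1037]
tcp_rot: [[0.992, -0.125, 0.002], [-0.125, -0.992, -0.006], [0.003, 0.006, -1.0]]
force: [-2.1, -5.7, 6.9]
opening: 0.246
```

>>> {"fn": "move_arm", "kwargs": {
  "moves": [
    {"hand": 0, "x": 0, "y": -0.06, "z": 0, "wx": 0, "wy": 0, "wz": 0},
    {"hand": 0, "x": 0, "y": -0.06, "z": 0, "wx": 0, "wy": 0, "wz": 0},
    {"hand": 0, "x": 0, "y": -0.06, "z": 0, "wx": 0, "wy": 0, "wz": 0},
    {"hand": 0, "x": 0, "y": -0.06, "z": 0, "wx": 0, "wy": 0, "wz": 0},
    {"hand": 0, "x": 0, "y": -0.06, "z": 0, "wx": 0, "wy": 0, "wz": 0},
    {"hand": 0, "x": 0, "y": -0.06, "z": 0, "wx": 0, "wy": 0, "wz": 0}
  ]
}}

```text
time_s: 16.4
position: [0.6698, 0.017, 0.1037]
tcp_rot: [[0.992, -0.125, 0.002], [-0.125, -0.992, -0.008], [0.003, 0.008, -1.0]]
force: [-1.8, -7.9, 6.2]
opening: 0.244
```

Run:
```python
from h import *
s,c=wr("w12");save(c,"w12c",(230,190,330,310),5)
print(s["position"],s["force"],s["moment"])
c=c;a=P(c,0,0,.07)
```

```text
[0.66976465 0.01700769 0.10366522] [-1.77476948 -7.882488    6.24418365] [-2.08192256  0.46983116  0.07819725]
```

View pics/w12c.png

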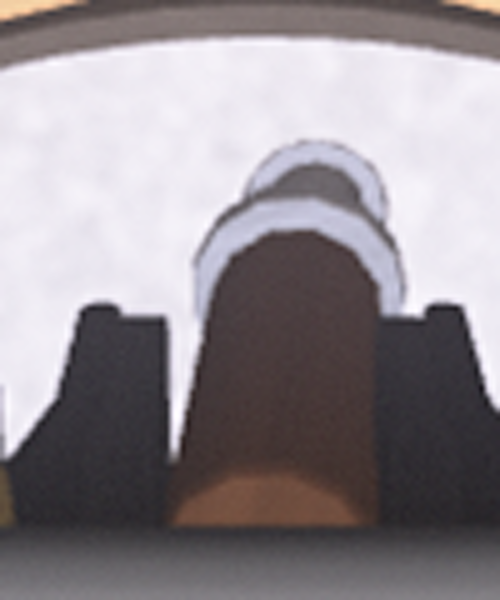

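The top is turning (about 8 mm of travel at 8 N), and the pin leans a few degrees with its tip lagging. I tilt the tool slightly to compensate and sweep on.

>>> {"fn": "move_arm", "kwargs": {
  "moves": [
    {"hand": 0, "x": 0, "y": -0.06, "z": 0, "wx": 1, "wy": 0, "wz": 0},
    {"hand": 0, "x": 0, "y": -0.06, "z": 0, "wx": 1, "wy": 0, "wz": 0},
    {"hand": 0, "x": 0, "y": -0.06, "z": 0, "wx": 1, "wy": 0, "wz": 0},
    {"hand": 0, "x": 0, "y": -0.06, "z": 0, "wx": 1, "wy": 0, "wz": 0},
    {"hand": 0, "x": 0, "y": -0.06, "z": 0, "wx": 0, "wy": 0, "wz": 0}
  ]
}}

```text
time_s: 16.95
position: [0.6714, 0.0232, 0.1043]
tcp_rot: [[0.992, -0.125, 0.013], [-0.126, -0.99, 0.06], [0.005, -0.061, -0.998]]
force: [-1.9, -8.2, 7.0]
opening: 0.246
```

>>> {"fn": "move_arm", "kwargs": {
  "moves": [
    {"hand": 0, "x": -0.01, "y": -0.06, "z": 0, "wx": 0, "wy": 0, "wz": 0},
    {"hand": 0, "x": 0, "y": -0.06, "z": 0, "wx": 0, "wy": 0, "wz": 0},
    {"hand": 0, "x": -0.01, "y": -0.06, "z": 0, "wx": 0, "wy": 0, "wz": 0},
    {"hand": 0, "x": 0, "y": -0.06, "z": 0, "wx": 0, "wy": 0, "wz": 0},
    {"hand": 0, "x": -0.01, "y": -0.06, "z": 0, "wx": 0, "wy": 0, "wz": 0}
  ]
}}

```text
time_s: 17.45
position: [0.6713, 0.0318, 0.1044]
tcp_rot: [[0.992, -0.125, 0.012], [-0.125, -0.99, 0.061], [0.004, -0.062, -0.998]]
force: [-1.8, -7.7, 6.4]
opening: 0.243
```

>>> {"fn": "move_arm", "kwargs": {
  "moves": [
    {"hand": 0, "x": -0.01, "y": -0.06, "z": 0, "wx": 0, "wy": 0, "wz": 0},
    {"hand": 0, "x": 0, "y": -0.06, "z": 0, "wx": 0, "wy": 0, "wz": 0},
    {"hand": 0, "x": -0.01, "y": -0.06, "z": 0, "wx": 0, "wy": 0, "wz": 0},
    {"hand": 0, "x": -0.01, "y": -0.06, "z": 0, "wx": 0, "wy": 0, "wz": 0},
    {"hand": 0, "x": -0.01, "y": -0.06, "z": 0, "wx": 0, "wy": 0, "wz": 0}
  ]
}}

```text
time_s: 17.95
position: [0.6708, 0.04, 0.1044]
tcp_rot: [[0.992, -0.125, 0.011], [-0.125, -0.99, 0.062], [0.003, -0.063, -0.998]]
force: [-0.9, -7.4, 5.1]
opening: 0.24
```

Run:
```python
from h import *
s,c=wr("w13");save(c,"w13c",(230,190,330,310),5)
print(s["position"],s["force"],s["moment"])
```

```text
[0.67083862 0.04004021 0.10436482] [-0.87067982 -7.38437462  5.05226624] [-1.74852148  0.25249551  0.05316567]
```

View pics/w13c.png

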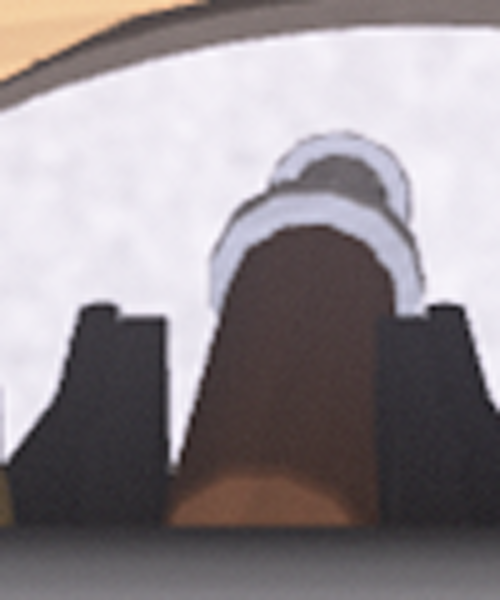

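Run:
```python
from h import *
import pickle
for n,u,v in(("w11",280,190),("w12",317,200),("w13",342,193)):
    c=pickle.load(open(n+".pkl","rb"))
    a=P(c,230+u/5,190+v/5,.07);w=a[:2]-[.5403,.0357];print(n,a.round(4),np.hypot(*w),np.degrees(np.arctan2(w[1],w[0])))
```

```text
w11 [0.6661 0.0037 0.07  ] 0.12980906538174755 -14.284922421475148
w12 [0.6678 0.0104 0.07  ] 0.12996080403974258 -11.243687560580412
w13 [0.6697 0.0321 0.07  ] 0.12945892026433378 -1.583366477814097
```

About 15° turned so far (hole at −1.6°). Side load may be keeping the pin from dropping, so I relax and straighten while pressing.

>>> {"fn": "move_arm", "kwargs": {
  "moves": [
    {"hand": 0, "x": 0, "y": 0.1, "z": 0.05, "wx": -2, "wy": 0, "wz": 0},
    {"hand": 0, "x": 0, "y": 0.1, "z": 0.05, "wx": -1.5, "wy": 0, "wz": 0},
    {"hand": 0, "x": 0, "y": 0.1, "z": 0, "wx": 0, "wy": 0, "wz": 0},
    {"hand": 0, "x": 0, "y": 0, "z": 0, "wx": 0, "wy": 0, "wz": 0}
  ]
}}

```text
time_s: 18.4
position: [0.6719, 0.0373, 0.1042]
tcp_rot: [[0.992, -0.127, 0.009], [-0.127, -0.992, 0.01], [0.007, -0.011, -1.0]]
force: [-0.6, 1.7, 11.9]
opening: 0.243
```

>>> {"fn": "move_arm", "kwargs": {
  "moves": [
    {"hand": 0, "x": 0, "y": -0.15, "z": 0, "wx": 0, "wy": 0, "wz": 0},
    {"hand": 0, "x": 0, "y": -0.15, "z": 0, "wx": 0, "wy": 0, "wz": 0},
    {"hand": 0, "x": -0.01, "y": -0.1, "z": 0, "wx": 0, "wy": 0, "wz": 0},
    {"hand": 0, "x": 0, "y": 0.15, "z": 0, "wx": 0, "wy": 0, "wz": 0},
    {"hand": 0, "x": 0, "y": 0.15, "z": 0, "wx": 0, "wy": 0, "wz": 0}
  ]
}}

```text
time_s: 18.9
position: [0.6718, 0.0385, 0.1041]
tcp_rot: [[0.992, -0.127, 0.008], [-0.127, -0.992, 0.008], [0.007, -0.009, -1.0]]
force: [-1.0, 1.7, 12.9]
opening: 0.239
```

>>> {"fn": "move_arm", "kwargs": {
  "moves": [
    {"hand": 0, "x": 0, "y": -0.15, "z": 0, "wx": 0, "wy": 0, "wz": 0},
    {"hand": 0, "x": 0, "y": -0.15, "z": 0, "wx": 0, "wy": 0, "wz": 0},
    {"hand": 0, "x": -0.01, "y": -0.1, "z": 0, "wx": 0, "wy": 0, "wz": 0},
    {"hand": 0, "x": 0, "y": 0.15, "z": 0, "wx": 0, "wy": 0, "wz": 0},
    {"hand": 0, "x": 0, "y": 0.15, "z": 0, "wx": 0, "wy": 0, "wz": 0}
  ]
}}

```text
time_s: 19.4
position: [0.6717, 0.0401, 0.104]
tcp_rot: [[0.992, -0.126, 0.008], [-0.126, -0.992, 0.006], [0.007, -0.007, -1.0]]
force: [-1.0, -0.4, 12.9]
opening: 0.24
```

>>> {"fn": "move_arm", "kwargs": {
  "moves": [
    {"hand": 0, "x": 0, "y": -0.2, "z": 0, "wx": 0, "wy": 0, "wz": 0},
    {"hand": 0, "x": 0, "y": -0.2, "z": 0, "wx": 0, "wy": 0, "wz": 0},
    {"hand": 0, "x": -0.02, "y": -0.1, "z": 0, "wx": 0, "wy": 0, "wz": 0},
    {"hand": 0, "x": 0, "y": 0.15, "z": 0, "wx": 0, "wy": 0, "wz": 0},
    {"hand": 0, "x": 0, "y": 0.2, "z": 0, "wx": 0, "wy": 0, "wz": 0},
    {"hand": 0, "x": 0, "y": 0, "z": 0, "wx": 0, "wy": 0, "wz": 0}
  ]
}}

```text
time_s: 20.0
position: [0.6694, 0.0461, 0.1002]
tcp_rot: [[0.992, -0.128, 0.002], [-0.128, -0.992, 0.011], [0.001, -0.011, -1.0]]
force: [1.0, 1.3, 1.2]
opening: 0.243
```

Run:
```python
from h import *
s,c=wr("w14");save(c,"w14c",(230,190,330,310),5)
print(s["position"],s["force"],s["moment"])
d=vision.capture("scene"); save(d,"s14",(230,170,310,240),8)
```

```text
[0.66940953 0.04605091 0.10016176] [1.02450678 1.25237493 1.23993159] [ 0.7707349  -0.25888679 -0.04449769]
```

View pics/w14c.png

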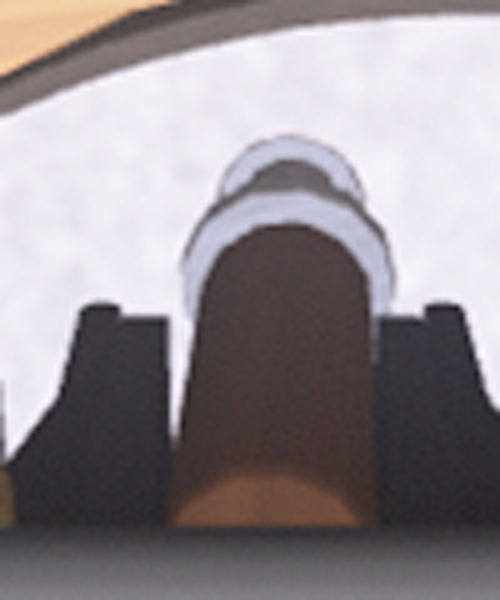

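View pics/s14.png

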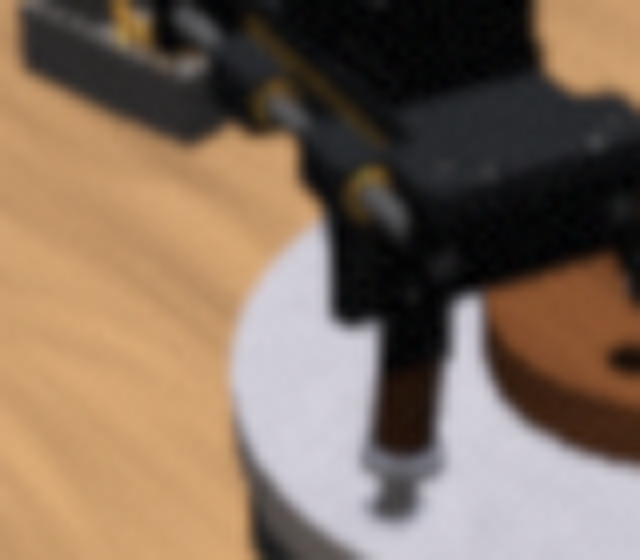

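TCP z fell 4 mm to 0.100 and the vertical force vanished, so the pin has dropped into a ring hole. Now I push it in.

>>> {"fn": "move_arm", "kwargs": {
  "moves": [
    {"hand": 0, "x": 0, "y": 0, "z": 0.15, "wx": 0, "wy": 0, "wz": 0},
    {"hand": 0, "x": 0, "y": 0, "z": 0.15, "wx": 0, "wy": 0, "wz": 0},
    {"hand": 0, "x": 0, "y": 0, "z": 0, "wx": 0, "wy": 0, "wz": 0}
  ]
}}

```text
time_s: 20.4
position: [0.6701, 0.046, 0.0929]
tcp_rot: [[0.992, -0.127, 0.003], [-0.127, -0.992, 0.009], [0.002, -0.01, -1.0]]
force: [2.6, 3.5, 2.1]
opening: 0.239
```

>>> {"fn": "move_arm", "kwargs": {
  "moves": [
    {"hand": 0, "x": 0.03, "y": -0.04, "z": 0.15, "wx": 0, "wy": 0, "wz": 0},
    {"hand": 0, "x": 0, "y": 0, "z": 0.15, "wx": 0, "wy": 0, "wz": 0},
    {"hand": 0, "x": 0, "y": 0, "z": 0.1, "wx": 0, "wy": 0, "wz": 0},
    {"hand": 0, "x": 0, "y": 0, "z": 0, "wx": 0, "wy": 0, "wz": 0}
  ]
}}

```text
time_s: 20.8
position: [0.6716, 0.0463, 0.0837]
tcp_rot: [[0.992, -0.127, 0.005], [-0.127, -0.992, 0.008], [0.004, -0.009, -1.0]]
force: [2.3, 2.5, 5.0]
opening: 0.24
```

>>> {"fn": "move_arm", "kwargs": {
  "moves": [
    {"hand": 0, "x": 0, "y": 0, "z": 0.1, "wx": 0, "wy": 0, "wz": 0},
    {"hand": 0, "x": 0, "y": 0, "z": 0.1, "wx": 0, "wy": 0, "wz": 0},
    {"hand": 0, "x": 0, "y": 0, "z": 0, "wx": 0, "wy": 0, "wz": 0}
  ]
}}

```text
time_s: 21.1
position: [0.6737, 0.0452, 0.0824]
tcp_rot: [[0.992, -0.126, 0.01], [-0.126, -0.992, 0.006], [0.009, -0.007, -1.0]]
force: [1.3, 0.2, 17.5]
opening: 0.24
```

Run:
```python
from h import *
s,c=wr("w15");save(c,"w15c",(230,190,330,310),5)
print(s["position"],s["force"],s["moment"])
d=vision.capture("scene"); save(d,"s15",(230,170,310,240),8)
```

```text
[0.67373775 0.04518662 0.08239582] [ 1.32560646  0.16298104 17.51879958] [ 0.34410765  0.14736995 -0.06409659]
```

View pics/s15.png

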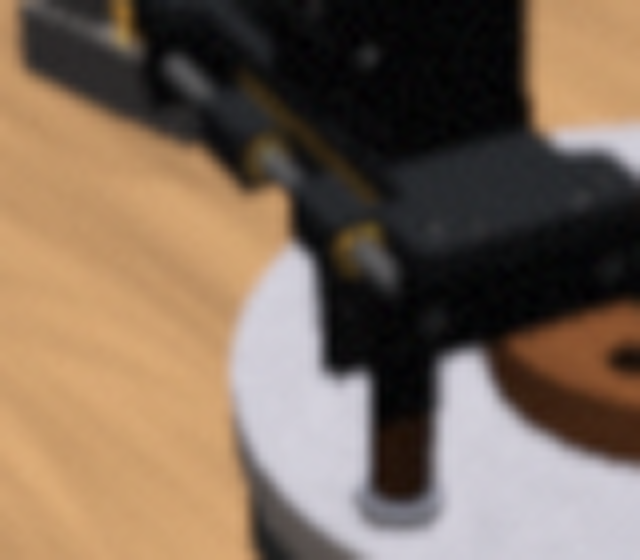

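View pics/w15c.png

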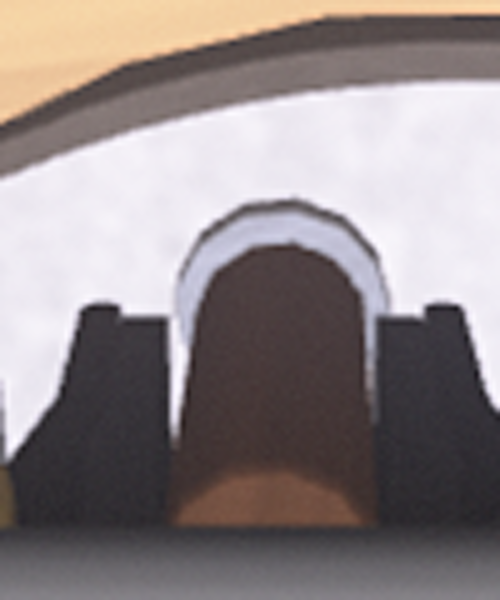

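The collar sits on the plywood (scene crop (398,500)) and the descent stopped with 17.5 N. I release and withdraw.

>>> {"fn": "move_arm", "kwargs": {
  "moves": [
    {"hand": 0, "x": 0, "y": 0, "z": -0.15, "wx": 0, "wy": 0, "wz": 0},
    {"hand": 50, "x": 0, "y": 0, "z": 0, "wx": 0, "wy": 0, "wz": 0},
    {"hand": 50, "x": 0, "y": 0, "z": 0, "wx": 0, "wy": 0, "wz": 0},
    {"hand": 50, "x": 0, "y": 0, "z": 0, "wx": 0, "wy": 0, "wz": 0},
    {"hand": 50, "x": 0, "y": 0, "z": 0, "wx": 0, "wy": 0, "wz": 0},
    {"hand": 50, "x": 0, "y": 0, "z": -0.5, "wx": 0, "wy": 0, "wz": 0},
    {"hand": 50, "x": 0, "y": 0, "z": -0.9, "wx": 0, "wy": 0, "wz": 0},
    {"hand": 50, "x": 0, "y": 0, "z": -0.9, "wx": 0, "wy": 0, "wz": 0},
    {"hand": 50, "x": 0, "y": 0, "z": -0.9, "wx": 0, "wy": 0, "wz": 0},
    {"hand": 50, "x": 0, "y": 0, "z": -0.9, "wx": 0, "wy": 0, "wz": 0},
    {"hand": 50, "x": 0, "y": 0, "z": -0.5, "wx": 0, "wy": 0, "wz": 0},
    {"hand": 50, "x": 0, "y": 0, "z": 0, "wx": 0, "wy": 0, "wz": 0}
  ]
}}

```text
time_s: 22.4
position: [0.6713, 0.0453, 0.1994]
tcp_rot: [[0.992, -0.127, 0.006], [-0.127, -0.992, 0.008], [0.005, -0.009, -1.0]]
force: [-0.9, 0.4, -0.8]
opening: 0.573
```

Run:
```python
from h import *
s,c=wr("w16")
print(s["position"],s["force"],s["time_s"])
d=vision.capture("scene"); save(d,"s16",(210,150,350,270),5); save(d,"s16f",s=1.4)
u,v=366/1.2,250/1.2
```

```text
[0.67134632 0.04532705 0.19940781] [-0.86531176  0.38920901 -0.76437218] 22.4
```

View pics/s16.png

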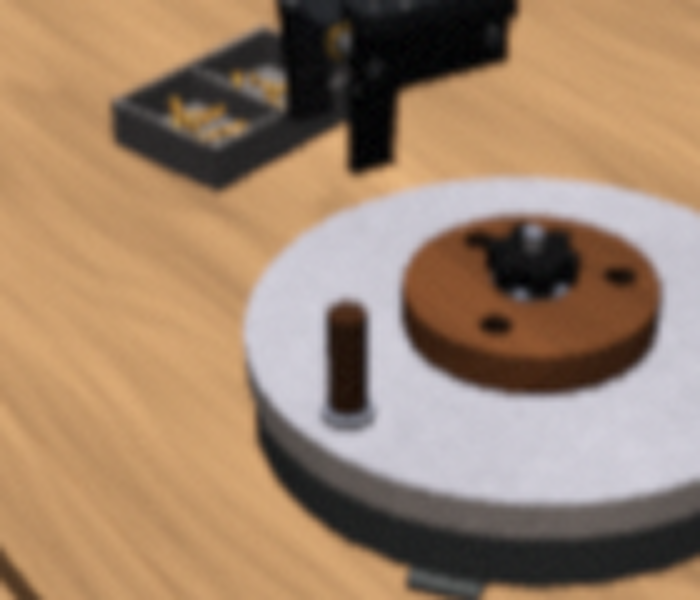

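View pics/w16.png

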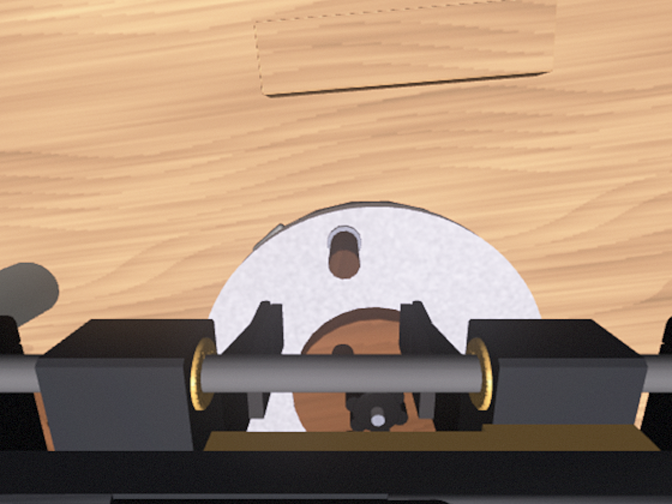

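View pics/s16f.png

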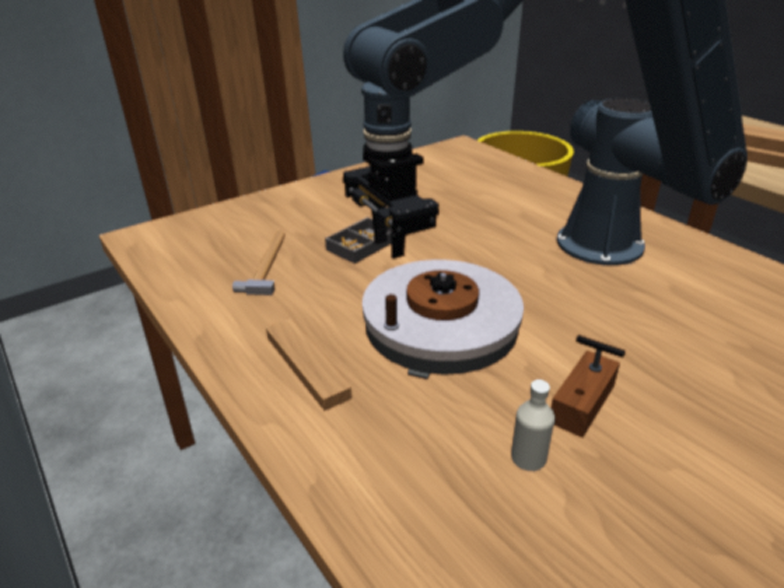

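The pin stands upright with its collar on the plywood (scene crop (347,415)). The gripper is clear, and the key, bottle, hammer and offcut look unmoved. A quick depth check of the handle top (expected about 0.136), then hand in.

Run:
```python
from h import *
import pickle
c=pickle.load(open("w16.pkl","rb"))
print([P(c,344/1.2+i,264/1.2+j).round(4) for i,j in((0,0),(-3,0),(3,0),(0,3))],P(c,310/1.2,255/1.2))
```

```text
[array([0.6686, 0.0442, 0.1369]), array([0.6687, 0.0466, 0.1361]), array([0.6679, 0.0419, 0.1354]), array([0.6661, 0.0445, 0.1369])] [0.6588706  0.07388063 0.06858379]
```

```bash
python3 -c "
from rig import order; print(order.hand_in())"
```

```text
the job is handed in; nothing more can be done
None
```

The index pin is fully home in the turntable and released, and I handed the job in at about 22.5 s of the 58 s allowed. No verdict was reported.

**What I did:** I took the pin out of the tool block and put it through the bushed hole until it stopped on the ring. I then turned the top about 20° counter-clockwise until it dropped into a base hole, and pushed it down until it seated at 17.5 N.

**What went wrong on the way:** My first sweep pushed in the wrong direction and the pin tilted in the grip. I let it stand in the bushing, gripped it again lower down, and swept along the correct line, easing off the side load so it could drop.

**Last checks:**
- **Depth:** the fingers went down about 21.6 mm from the ring, against the 22 mm expected. The wrist camera put the handle top at 0.135–0.137 m, against 0.136 m for fully home, but it read the plywood as 0.0686 m rather than 0.070 m, about 1.4 mm low.
- **Pin:** it stands upright with its collar on the plywood.
- **Clearance:** the gripper is well clear of the pin, and the wrist force was under 1.3 N.
- **Other things on the bench:** the key, bottle, hammer and offcut look unmoved by eye; I did not measure them.

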